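# Set the length stop and load bar stock in the cut-off saw

## Robot

A 7-joint arm with a two-finger parallel gripper is mounted at the origin on the work surface. World frame = base frame: x ahead of the robot, y to its left, z up, the work surface at z = 0. Lengths are in m, angles in rad, forces in N, time in s.
With the tool pointing down it reaches from about 0.4 to 0.9 m from the base axis. Payload 5.5 kg.
Tool frame: the origin (TCP) lies on the centre line of the jaws, within the pads' length; the fingertips stand 25 mm ahead of it and the grasp point (between the pads) lies 6 mm ahead of it; z points along the fingers, y is the direction in which the jaws open and shut (so a half turn about z gives the same grasp; the last joint's range is limited). The gripper opens to 92 mm and grips with 3 to 60 N. Pads are 19 mm wide; open, the fingers measure 130 mm over their backs; the gripper's body (75 mm by 190 mm) begins 47 mm behind the grasp point.
Start: joints at [0.263, 0.501, -0.427, 1.55, 0.221, 1.138, -0.21], TCP at [0.65, 0, 0.252] pointing down, gripper open.
Joint ranges: [-2.88, 2.88], [-0.31, 2.03], [-1.54, 1.56], [0.2, 2.42], [-1.41, 4.55], [0.19, 2.02], [-2.57, 2.57]. Speed limits (rad/s): [2.57, 2.57, 3.14, 3.14, 3.14, 3.14, 3.14].

## Interface

Orientations are given as a rotation vector (axis times angle).
In Python, from workcell import get_obs, grab_frame, camera_params, hand_in gives the robot as it stands.
- The arm moves only by the tool send_rows, never from a script. Its argument "increments" is a list of rows, each an object of numbers: "x", "y", "z": the shift along the world's x, y, z each as a share of 15 cm, from -1 to 1; "ax", "ay", "az": the turn, a rotation vector about the world's x, y, z each as a share of pi rad, from -1 to 1; "claw": the opening, from -1 (shut) to 1 (fully open), so that 0 is half open. A call has 1 to 8 rows; each row is the pose to reach, as a shift and turn from the pose measured when the call began, turning the shorter way round; what a row does not reach only later rows make up. A row lasts 1/12 s, in which the tool goes at most 41.7 mm and 7.16 degrees, less where a joint would pass 70% of its speed; a pose out of reach is approached as far as the arm can. A call with a number of a shift or a turn outside -1 to 1 is refused whole. A call with a gripper value outside its range is refused whole. The fingers move at their own pace and stop on an object; "force" is the grip in N (left out, the last holds). Time passes only in rows, so rows that repeat a pose let the fingers close. It gives the time, the measured TCP pose, the force and the opening at its end, in the units of the state.
- get_obs(): the state, without advancing time (a new reading comes with each control period).
- grab_frame(name): name is "scene" or "side" or "wrist"; returns (picture, depth): 480x640x3 uint8, blue, green, red; 480x640 float32, m along the optical axis (not along the pixel's ray), 0 where there is no reading.
- camera_params(name): a dict with "fov_y" (degrees; the focal length in pixels is half the picture's height over the tangent of half this angle, whatever the lens; pixels are square), "cx", "cy" (the principal point, pixels), "pose" (4x4, takes a point from camera to world coordinates); the wrist camera has in their place "hand_eye" (4x4, takes a point from camera to tool coordinates, whose origin is the TCP and whose axes are the flange's). Camera axes: x right, y down, z forward; pixel columns grow to the right and rows downward; lengths in m; the calibration is good to about 2 mm. A picture is of the moment at which its call begins: read the wrist's pose just before it. camera_params takes no time and is no camera call.
- hand_in(): hands the job in, once; it reports no verdict.
The state is a dict: "t": time; "joint_pos": joint angles; "joint_velocities": joint speeds; "effort": joint torques, N m; "ee_pos": TCP position; "orientation": TCP orientation; "contact_force": force on the tool from outside, world axes, zero at the start; "ft_torque": the same for the moment, N m; "gripper_width": finger opening in m.
Only numpy, scipy, OpenCV 4.12 (cv2) and the standard library are available. Lean on these libraries where they do the work, as an engineer would, in place of code of your own. Each camera call takes 0.05 s, during which the arm holds its last target.

## Task

Get the saw ready for the next cut: flip the red length stop on the fence fully down, then take the aluminium bar from the sloping rack, lay it flat on the saw bed on the robot's side of the fence and slide it leftwards (towards +y) under the raised blade, until it lies snug along the fence with its left end touching the red stop. Leave the yellow stop up, do not bump the saw head, and leave the other bars and everything else on the bench where they are.

Things in the scene. Friction and masses are not known exactly. Their poses are not given: they have to be found in the camera images.
- saw: Small bench cut-off saw, fixed. Origin at bench level, straight below the fence's front face, in the blade's plane; x points away from the robot through the fence, y along the fence to the left (feed side -y, stop side +y), z up. Flat aluminium bed: top 55 mm above the bench, x = -110 to +40, y = -260 to +260 mm.
- fence (a point): Point on the fence's front face at the blade's plane, 15 mm above the bed, axes as the saw's. The fence is a straight wall 12 mm thick and 30 mm high above the bed, its face at x = 0 looking to the robot, y = -245 to +255 mm, with a 20 mm gap at the blade. The bed is clear for 60 mm in front of it.
- saw_head: The saw's head, fixed, held up over the fence. Origin on its pivot, 120 mm behind the fence face, 110 mm above the bench. In the saw's frame, mm: blade and green guard x -37 to 132, y -20 to 20, z from 157 up; round gear housing x 5 to 90, y -58 to -16, z 199 to 284; black motor behind x = 130; handle on top, up to z = 430. Nothing of it is in front of x = -37.
- red_pivot (a point): Middle of the hinge axis of the red flip stop, 101 mm above the bench, 8 mm in front of the fence face; axes as the saw's, hinge along y. A red flag 22 mm wide (y), 12 mm thick, 43 mm long from the hinge, between two ears; the whole bracket is 40 mm wide, reaches 50 mm behind the hinge and 10 mm above it. Which stop is nearer the blade varies.
- red_flag (a joint): Angle of the red flag, rad. 0 = parked up, leaning 25 degrees back (to the saw's +x); 0.436 = upright; 2.0 = level, pointing to -x; 3.58 (end stop) = fully down in front of the fence, its tip 3 mm over the bed. A stiff friction hinge: it stays where it is left and takes about 1 N at the tip, so it must be moved all the way.
- yellow_pivot (a point): Hinge axis of the yellow flip stop, the same as the red one apart from its colour.
- yellow_flag (a joint): Angle of the yellow flag, as for the red one. It is parked up (0 to 0.5) and stays so; a bar on the bed passes under it.
- rack: Sloping grey steel rack, fixed, for three bars side by side 55 mm apart. Origin at bench level under its middle; x points level to its high end, y across; 270 mm long, 190 wide. The bars lie up along x at 30 degrees on two cross rails, low ends on a toe plate; 60 mm either side of the aluminium bar's middle there is open space beneath. Divider pins on the rails are 16 mm high.
- alu_center (a point): Centre of the aluminium (light silver) square bar, 20 x 20 x 270 mm, 0.3 kg; its x axis runs along the bar. Which slot it lies in varies. In the rack its x points up the slope and its z square off the slope.
- steel_center (a point): Centre of the dark steel square bar, 20 x 20 x 250 mm, in the rack; x along it.
- brass_center (a point): Centre of the brass square bar, 20 x 20 x 230 mm, in the rack; x along it.
- barrel_a: Loose finned aluminium engine cylinder with green masked top, 126 mm square, 170 mm high; origin under its centre. A second one stands fixed to the left of the robot.
- piston: Aluminium piston standing on its crown, 72 mm across, 58 mm high; origin under its centre.
- spray_pot: Blue spray pot with brass neck, 84 mm across (handle out to 72 mm), 192 mm high; origin under its centre.
- cup: Red plastic cup, 72 mm across, 85 mm high; origin under its centre.
- jar: Amber jar with yellow cap, 56 mm across, 75 mm high; origin under its centre.
- wrench: Steel wrench, 180 mm long, lying flat; x along it.
- offcut_center (a point): Centre of a short dark steel offcut, 20 x 35 x 20 mm high, left lying on the front edge of the saw bed between the blade and the stops. Not needed.

How it is judged:
On the way, in this order (a step that is already met when the one before it is completed fails the run):
1. the red stop is flipped fully down (value of joint red_flag above 3.48 rad), for 0.2 s.
2. the aluminium bar lies on the bed along the fence with its left end at the red stop (value of joint red_flag above 3.48 rad and y of alu_center in the frame of red_pivot between -0.149 and -0.143 m and x of alu_center in the frame of saw between -0.0135 and -0.0065 m and z of alu_center in the frame of saw below 0.069 m), for 0.2 s.
At the end, for the whole second after the job is handed in: The red flag is fully down (within 0.1 rad of its end stop), the yellow one still up (below 0.8 rad); the aluminium bar lies at rest flat on the bed (height within 4 mm), its side on the fence (within 3.5 mm, 0.025 rad) and its left end on the red flag (within 3 mm) (all of step 2 and value of joint yellow_flag below 0.8 rad and z of alu_center in the frame of saw above 0.061 m and angle between the x axis of alu_center and the y axis of saw, either way round below 0.025 rad and linear speed of alu_bar below 0.01 m/s); the robot touches nothing.
It fails at once if the yellow stop is flipped from its parked place (value of joint yellow_flag above 0.9 rad).
It fails at once if the raised saw head is bumped (over 6 N) (contact force between anything else and saw_head above 6 N).
It fails at once if another bar is moved by more than 25 mm (distance of any of steel_center, brass_center from where it was at the start of the episode above 0.025 m).
It fails at once if a bystander is moved by more than 25 mm or tipped (distance of any of barrel_a, piston, spray_pot, cup, jar, wrench, offcut_center from where it was at the start of the episode above 0.025 m or angle between any of spray_pot, cup's own z axis and vertical above 0.5 rad).
It also fails if it takes over 72 s, if anything falls off the work surface, if the arm or the gripper's body presses on something with over 40 N, if the wrist force passes 120 N, or if a joint passes its speed limit or range.

## Working session

There is one attempt and no reset: what is moved stays moved. The work goes in short steps, Python scripts to look and compute and a tool call to move; the robot and the scene stay as the last step left them, time stands still between calls to the robot, and variables do not carry over. Pictures are saved under pics/ and viewed, and the job is handed in when it is done.

Besides the shell and the picture viewer there is one more tool, called in YAML: its name, and indented under it one key for each argument. send_rows: Moves the arm, as the interface text tells. Shift numbers are shares of 15 cm and turn numbers shares of pi rad, none past 1 either way. Its arguments: {"type":"object","properties":{"increments":{"type":"array","items":{"type":"object","properties":{"x":{"type":"number","minimum":-1,"maximum":1},"y":{"type":"number","minimum":-1,"maximum":1},"z":{"type":"number","minimum":-1,"maximum":1},"ax":{"type":"number","minimum":-1,"maximum":1},"ay":{"type":"number","minimum":-1,"maximum":1},"az":{"type":"number","minimum":-1,"maximum":1},"claw":{"type":"number"}}}},"force":{"type":"number"}},"required":["increments"]}

```bash
ls; mkdir -p pics; python3 - <<'E'
from workcell import *
import cv2,numpy as np
print(get_obs())
for n in ["scene","side","wrist"]:
    p,d=grab_frame(n); cv2.imwrite(f"pics/{n}0.png",p); np.savez(f"pics/{n}0.npz",p=p,d=d)
    print(n,camera_params(n),(d>0).mean())
E
```

```text
pics
{'t': 0.0, 'joint_pos': array([ 0.26318766,  0.50186794, -0.42673586,  1.55145711,  0.22084967,
        1.13828997, -0.21033206]), 'joint_velocities': array([-0.00041707,  0.0009603 ,  0.00159374, -0.00122517,  0.00170512,
        0.00105486,  0.00039693]), 'effort': array([-1.62834690e-04, -5.66597199e+01, -5.81602022e+00, -2.79113513e+01,
       -6.85700797e-02,  3.08415934e-02,  1.78752666e-04]), 'ee_pos': array([ 6.49346550e-01, -8.53663321e-05,  2.50657870e-01]), 'orientation': array([-2.22044909e+00, -2.22046881e+00,  2.17425981e-03]), 'contact_force': array([0.0364629 , 1.49386979, 0.73549367]), 'ft_torque': array([-0.00820452, -0.00574968,  0.05470034]), 'gripper_width': 0.0920251332639022}
scene {'fov_y': 46.86829495772743, 'cx': 317.52386066175364, 'cy': 239.10609208477265, 'pose': array([[-0.15068681,  0.73437726, -0.66180324,  1.49393231],
       [ 0.98848181,  0.10241835, -0.11141901,  0.20491334],
       [-0.01404279, -0.67096984, -0.74135165,  1.17398055],
       [ 0.        ,  0.        ,  0.        ,  1.        ]])} 0.9957161458333333
side {'fov_y': 50.121495196101016, 'cx': 328.1127975516063, 'cy': 236.2756729903121, 'pose': array([[-0.79913895, -0.46662903,  0.37899115,  0.07934855],
       [-0.60114136,  0.62288259, -0.50064592,  0.61945747],
       [-0.00245107, -0.62791291, -0.77827975,  0.99794918],
       [ 0.        ,  0.        ,  0.        ,  1.        ]])} 0.9957877604166666
wrist {'fov_y': 67.62020695559286, 'cx': 315.25807230974806, 'cy': 234.9787574213433, 'hand_eye': array([[-8.72673338e-04, -9.67470688e-01, -2.52981634e-01,
         6.75555145e-02],
       [ 9.99999564e-01, -7.59908022e-04, -5.43455342e-04,
         7.52444284e-05],
       [ 3.33534340e-04, -2.52981998e-01,  9.67470929e-01,
        -1.33443085e-01],
       [ 0.00000000e+00,  0.00000000e+00,  0.00000000e+00,
         1.00000000e+00]])} 0.965068359375
```

View pics/scene0.png

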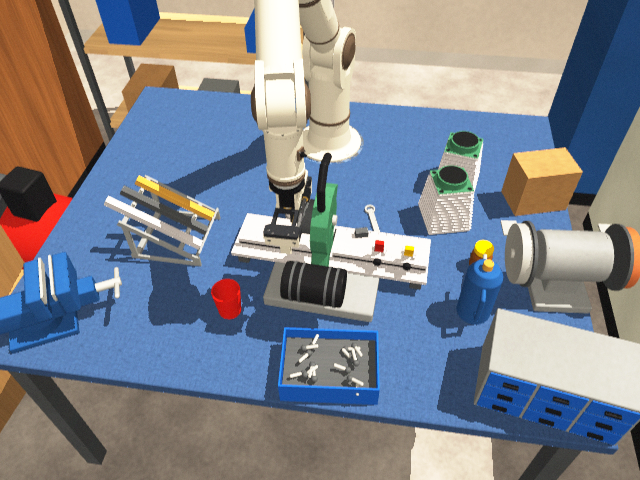

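View pics/side0.png

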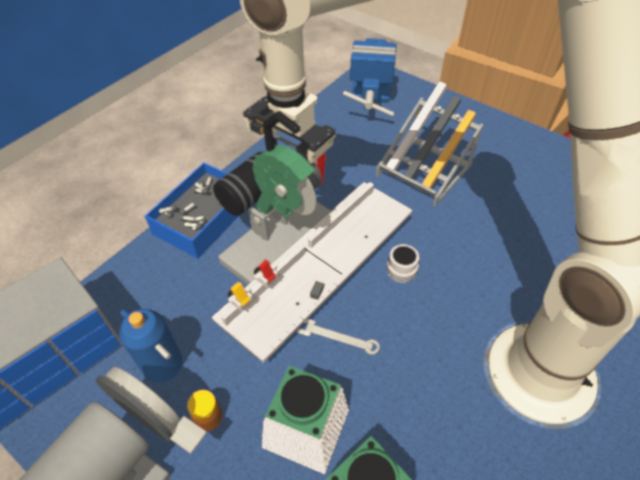

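View pics/wrist0.png

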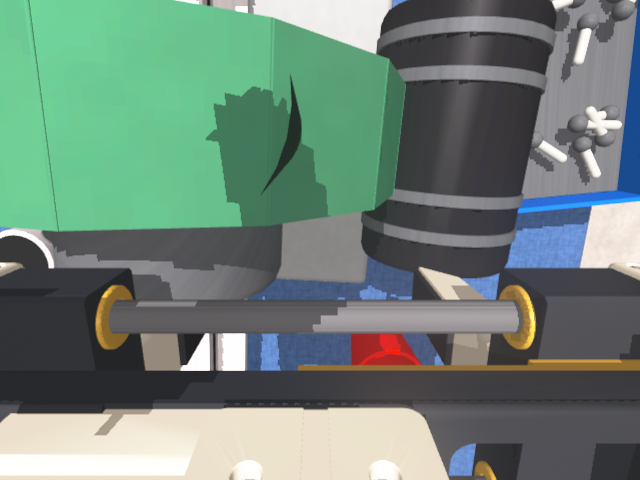

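```bash
cat > h.py <<'E'
import numpy as np,cv2
from workcell import *
from scipy.spatial.transform import Rotation as R
def cloud(p,d,n,pose=None):
    c=camera_params(n); f=240/np.tan(np.radians(c['fov_y']/2))
    v,u=np.mgrid[:480,:640]
    P=np.stack([(u-c['cx'])/f*d,(v-c['cy'])/f*d,d],-1)
    T=c.get('pose') if pose is None else pose@c['hand_eye']
    W=P@T[:3,:3].T+T[:3,3]
    W[d<=0]=np.nan
    return W
def proj(X,n,pose=None):
    c=camera_params(n); f=240/np.tan(np.radians(c['fov_y']/2))
    T=c.get('pose') if pose is None else pose@c['hand_eye']
    q=(np.asarray(X)-T[:3,3])@T[:3,:3]
    return q[...,:2]/q[...,2:]*f+[c['cx'],c['cy']]
def tcp(o=None):
    o=o or get_obs(); T=np.eye(4); T[:3,:3]=R.from_rotvec(o['orientation']).as_matrix(); T[:3,3]=o['ee_pos']; return T
E
python3 - <<'E'
from h import *
for n in ['scene','side']:
    z=np.load(f'pics/{n}0.npz'); p,d=z['p'],z['d']; W=cloud(p,d,n)
    hsv=cv2.cvtColor(p,cv2.COLOR_BGR2HSV)
    H,S,V=[hsv[...,i].astype(int) for i in range(3)]
    inb=(W[...,0]>.3)&(W[...,0]<1.2)&(abs(W[...,1])<.7)
    table=inb&(abs(W[...,2])<.02)&(S>120)&(H>100)&(H<125)
    print(n,'table z',np.nanmedian(W[table][:,2]))
    bed=inb&(abs(W[...,2]-.055)<.008)&(S<60)&(V>120)
    nl,lab,st,cen=cv2.connectedComponentsWithStats(bed.astype(np.uint8))
    for i in np.argsort(-st[1:,4])[:3]+1:
        q=W[lab==i]; print(' bed',st[i],np.median(q,0),cv2.minAreaRect((q[:,:2]*1000).astype(np.float32)))
    for nm,m in [('red',(H<8)|(H>172)),('yel',(H>18)&(H<32))]:
        m=m&(S>150)&(V>90)&inb&(W[...,2]>0.005)
        nl,lab,st,cen=cv2.connectedComponentsWithStats(m.astype(np.uint8))
        for i in range(1,nl):
            if st[i,4]>25:
                q=W[lab==i]; print(' ',nm,st[i],q.min(0).round(3),q.max(0).round(3),np.median(q,0).round(4))
E
```

```text
scene table z 0.00027331705154653996
 bed [ 329  226  102   59 2956] [0.51619138 0.2099179  0.05534291] ((528.0734252929688, 204.7725830078125), (264.7669372558594, 168.3024444580078), 87.82012939453125)
 bed [ 231  214   81   50 1375] [ 0.5534786  -0.12569234  0.05523127] ((507.7674865722656, -74.5308837890625), (217.22666931152344, 157.0103302001953), 87.05203247070312)
 bed [423 198  49  26 255] [0.36331208 0.37870288 0.05765915] ((358.8695373535156, 374.5404357910156), (145.1612548828125, 73.55877685546875), 70.63043212890625)
  red [375 240   9  12  94] [0.552 0.193 0.101] [0.572 0.215 0.148] [0.5608 0.2042 0.1313]
  red [211 279  30  40 935] [ 0.685 -0.193  0.005] [ 0.759 -0.122  0.091] [ 0.7202 -0.1583  0.0573]
  yel [137 177  22  14 128] [ 0.401 -0.471  0.114] [ 0.452 -0.417  0.167] [ 0.4396 -0.4418  0.1494]
  yel [190 201  24  16 131] [ 0.409 -0.337  0.029] [ 0.458 -0.275  0.094] [ 0.442  -0.3058  0.0717]
  yel [474 241  20  17 259] [0.456 0.453 0.057] [0.505 0.502 0.082] [0.4855 0.4751 0.0747]
  yel [404 246  10  11  86] [0.557 0.268 0.1  ] [0.577 0.289 0.147] [0.5673 0.278
[... 595 characters left out ...]
34582996368408), 14.462961196899414)
  red [317 154   9  25 120] [ 0.682 -0.189  0.022] [ 0.726 -0.139  0.089] [ 0.6877 -0.1604  0.0666]
  red [259 261  16  21 173] [0.539 0.197 0.098] [0.586 0.218 0.147] [0.55   0.2082 0.1276]
  yel [457 112  17  20 137] [ 0.427 -0.47   0.136] [ 0.446 -0.414  0.167] [ 0.4364 -0.4406  0.1508]
  yel [424 161  21  26 185] [ 0.43  -0.342  0.049] [ 0.449 -0.271  0.093] [ 0.4393 -0.3062  0.0723]
  yel [231 283  19  23 217] [0.542 0.271 0.101] [0.591 0.292 0.146] [0.556  0.2821 0.1267]
  yel [131 314  10  10  80] [0.625 0.448 0.189] [0.645 0.467 0.196] [0.6344 0.4584 0.1925]
  yel [188 390  29  29 635] [0.453 0.455 0.051] [0.502 0.503 0.08 ] [0.4757 0.4799 0.0754]
```

```bash
python3 - <<'E'
import cv2,numpy as np
a=cv2.imread('pics/scene0.png');b=cv2.imread('pics/side0.png')
A=cv2.resize(a[200:290,225:445],None,fx=3.6,fy=3.6,interpolation=cv2.INTER_CUBIC)
B=cv2.resize(b[180:370,200:420],None,fx=3,fy=3,interpolation=cv2.INTER_CUBIC)
C=cv2.resize(a[165:280,95:245],None,fx=5,fy=5,interpolation=cv2.INTER_CUBIC)
cv2.imwrite('pics/A.png',A);cv2.imwrite('pics/B.png',B);cv2.imwrite('pics/C.png',C)
E
```

```text
(no output)
```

View pics/A.png

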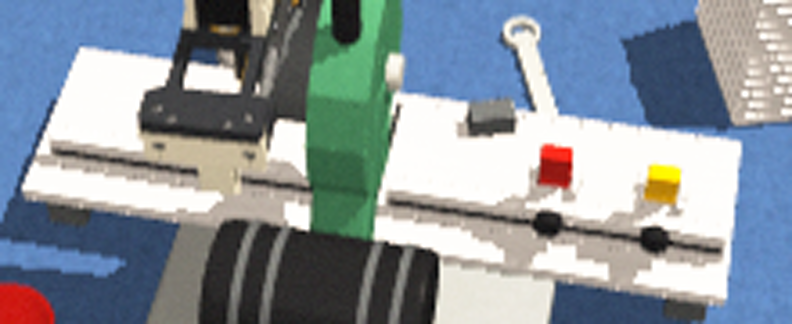

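View pics/B.png

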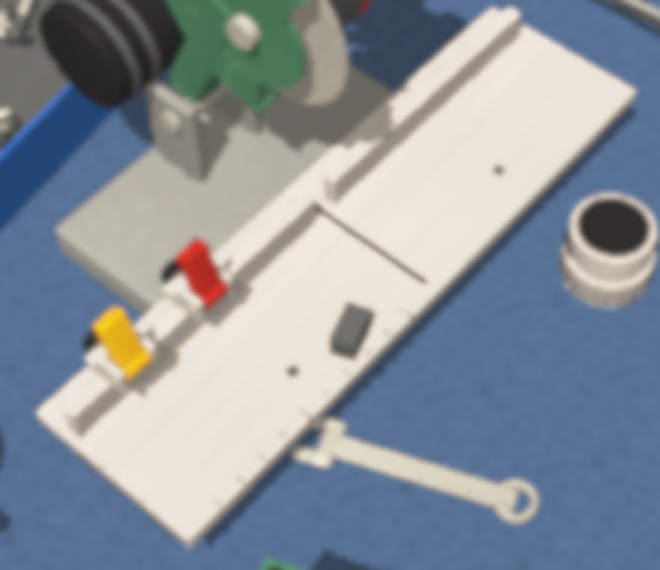

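View pics/C.png

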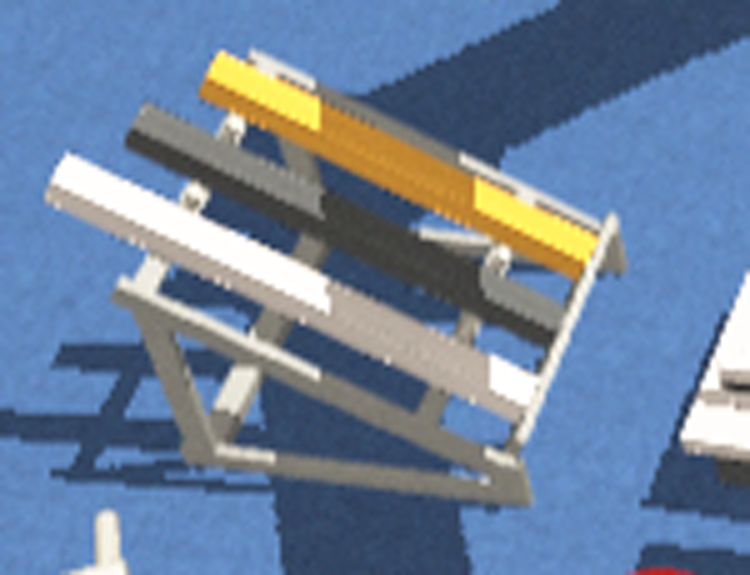

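```bash
cat > saw.py <<'E'
from h import *
def run(tag='0',names=('side','scene')):
  for n in names:
    z=np.load(f'pics/{n}{tag}.npz'); p,d=z['p'],z['d']; W=cloud(p,d,n)
    hsv=cv2.cvtColor(p,cv2.COLOR_BGR2HSV); S=hsv[...,1]
    inb=(W[...,0]>.35)&(W[...,0]<.75)&(W[...,1]>-.25)&(W[...,1]<.4)
    top=inb&(abs(W[...,2]-.085)<.004)&(S<90)
    q=W[top]
    q=q[(q[:,0]>.48)&(q[:,0]<.62)]
    # robust line x=a+b*y
    b,a=np.polyfit(q[:,1],q[:,0],1)
    for _ in range(8):
        r=q[:,0]-a-b*q[:,1]; k=abs(r-np.median(r))<.009
        b,a=np.polyfit(q[k,1],q[k,0],1)
    qq=q[k]; s=np.hypot(1,b); r=(qq[:,0]-a-b*qq[:,1])/s; t=(qq[:,1]+b*qq[:,0])/s
    print(n,'fence top n',k.sum(),'z',np.median(qq[:,2]),'slope',b,'x@y=0',a,'width pct',np.percentile(r,[1,5,50,95,99]),'t ends',t.min(),t.max())
    # bed
    bed=inb&(abs(W[...,2]-.055)<.005)
    q=W[bed]; r=(q[:,0]-a-b*q[:,1])/s; t=(q[:,1]+b*q[:,0])/s
    # front edge per t bin
    for lo in np.arange(-.2,.36,.04):
        m=(t>lo)&(t<lo+.04)
        if m.sum()>30: print('   t',round(lo+.02,2),'front',r[m].min().round(4),'p2',np.percentile(r[m],2).round(4),'back',r[m].max().round(4))
    print('  bed t ends',np.percentile(t[(r<-.02)],[0,.2,99.8,100]), 'z',np.median(q[:,2]))
run()
E
python3 saw.py
```

```text
side fence top n 836 z 0.08517343943328354 slope 0.05740668791583282 x@y=0 0.5480107153290276 width pct [-6.48543632e-03 -5.67341607e-03 -8.81566451e-05  6.33854761e-03
  7.45729241e-03] t ends -0.13698859288517187 0.36217887865467624
   t -0.14 front -0.1151 p2 -0.1135 back 0.1857
   t -0.1 front -0.1153 p2 -0.1142 back 0.1487
   t -0.06 front -0.1926 p2 -0.1844 back 0.0365
   t -0.02 front -0.1955 p2 -0.1916 back 0.0356
   t 0.02 front -0.1957 p2 -0.1872 back 0.0681
   t 0.06 front -0.1163 p2 -0.1145 back 0.133
   t 0.1 front -0.1161 p2 -0.1136 back 0.1408
   t 0.14 front -0.1163 p2 -0.1142 back 0.1416
   t 0.18 front -0.1159 p2 -0.1146 back 0.1418
   t 0.22 front -0.1164 p2 -0.1145 back 0.1342
   t 0.26 front -0.1159 p2 -0.114 back 0.068
   t 0.3 front -0.1165 p2 -0.1142 back 0.0333
   t 0.34 front -0.116 p2 -0.114 back 0.0366
   t 0.38 front -0.1152 p2 -0.1124 back 0.0334
  bed t ends [-0.15407398 -0.15094835  0.36711636  0.36798445] z 0.05565249041536291
scene fence top n 436 z 0.08474695988433067 slope 0.057160335397962385 x@y=0 0.5528415770545186 width pct [-0.00793426 -0.00706278  0.00043111  0.00623101  0.00807421] t ends -0.13880501984489838 0.35976289333936295
   t -0.14 front -0.1188 p2 -0.1151 back 0.2038
   t -0.1 front -0.1189 p2 -0.1151 back 0.2048
   t -0.06 front -0.1199 p2 -0.1178 back 0.0378
   t -0.02 front -0.1182 p2 -0.1147 back 0.1508
   t 0.02 front -0.0725 p2 -0.0697 back 0.1464
   t 0.06 front -0.0589 p2 -0.0522 back 0.0304
   t 0.1 front -0.1172 p2 -0.1155 back 0.0266
   t 0.14 front -0.1184 p2 -0.1153 back 0.0303
   t 0.18 front -0.1157 p2 -0.0937 back 0.1347
   t 0.22 front -0.1201 p2 -0.1172 back 0.1469
   t 0.26 front -0.121 p2 -0.1138 back 0.1129
   t 0.3 front -0.1214 p2 -0.1164 back 0.0364
   t 0.34 front -0.2214 p2 -0.1201 back 0.0358
   t 0.38 front -0.2071 p2 -0.2048 back 0.0356
  bed t ends [-0.15439489 -0.15327414  0.41605104  0.41993005] z 0.05528561397403253
```

```bash
cat > bar.py <<'E'
from h import *
def run(tag='0',names=('side','scene')):
  for n in names:
    z=np.load(f'pics/{n}{tag}.npz'); p,d=z['p'],z['d']; W=cloud(p,d,n)
    hsv=cv2.cvtColor(p,cv2.COLOR_BGR2HSV); S=hsv[...,1].astype(int);V=hsv[...,2].astype(int)
    m=(W[...,0]>.44)&(W[...,0]<.65)&(W[...,1]>-.52)&(W[...,1]<-.2)&(W[...,2]>.02)
    # normals from cloud: choose pts on slope plane: fit z + tan30*y
    for nm,mm in [('bright',m&(S<60)&(V>140)),('dark',m&(S<80)&(V<75)),('brass',(W[...,0]>.38)&(W[...,0]<.5)&(W[...,1]>-.52)&(W[...,1]<-.2)&(W[...,2]>.02)&(hsv[...,0]>14)&(hsv[...,0]<32)&(S>130))]:
        k,lab,st,c=cv2.connectedComponentsWithStats(mm.astype(np.uint8))
        for i in np.argsort(-st[1:,4])[:2]+1:
            q=W[lab==i]
            if len(q)<60: continue
            mu=q.mean(0);u,s,vt=np.linalg.svd(q-mu,full_matrices=False)
            dd=vt[0]*np.sign(-vt[0][1]); t=(q-mu)@dd
            print(n,nm,st[i],mu.round(4),'dir',dd.round(3),'t',np.percentile(t,[0,2,98,100]).round(3),'ends',(mu+dd*t.min()).round(4),(mu+dd*t.max()).round(4))
            lo,hi=t.min(),t.max()
            for a in np.linspace(lo,hi,6)[1:-1]:
                k2=abs(t-a)<.012; print('    ',(q[k2].min(0)*1000).round(0),(q[k2].max(0)*1000).round(0), 'n-coord max',np.percentile(q[k2]@np.array([0,.5,.866]),[5,50,95]).round(4))
run()
E
python3 bar.py
python3 - <<'E'
from h import *
z=np.load('pics/scene0.npz'); W=cloud(z['p'],z['d'],'scene')
b=.0573;s=np.hypot(1,b);t=(W[...,1]+b*W[...,0])/s-.107; r=(W[...,0]-b*W[...,1])/s-.5436
m=(r>.02)&(r<.4)&(W[...,2]>.11)&(t>.03)&(t<.3)
for lo in np.arange(.02,.3,.04):
    k=m&(r>lo)&(r<lo+.04)
    if k.any(): print(lo, t[k].min(),np.percentile(t[k],95),t[k].max(), W[...,2][k].max())
E
```

```text
side bright [ 379   82   67  107 1089] [ 0.5454 -0.3857  0.1122] dir [ 0.086 -0.876  0.475] t [-0.144 -0.139  0.134  0.144] ends [ 0.533  -0.2598  0.0438] [ 0.5578 -0.5121  0.1808]
     [ 540. -319.   60.] [ 560. -298.   82.] n-coord max [-0.0957 -0.0914 -0.0869]
     [ 539. -371.   94.] [ 558. -347.  112.] n-coord max [-0.0969 -0.0911 -0.0862]
     [ 536. -426.  103.] [ 587. -398.  141.] n-coord max [-0.1138 -0.0925 -0.0875]
     [ 510. -473.  129.] [ 585. -447.  168.] n-coord max [-0.1145 -0.0974 -0.0878]
side dark [415 131  26  32 262] [ 0.4913 -0.3576  0.1002] dir [-0.019 -0.855  0.518] t [-0.043 -0.041  0.044  0.049] ends [ 0.4922 -0.3204  0.0777] [ 0.4904 -0.3999  0.1258]
     [ 483. -353.   74.] [ 504. -326.   99.] n-coord max [-0.1011 -0.0914 -0.0875]
     [ 483. -367.   82.] [ 501. -340.  106.] n-coord max [-0.1016 -0.0926 -0.0874]
     [ 482. -381.   93.] [ 502. -357.  115.] n-coord max [-0.0958 -0.0908 -0.0869]
     [ 482. -397.  108.] [ 503. -372.  126.] n-coord max [-0.0963 -0.0912 -0.0871]
side brass [423 111  52  76 691] [ 0.4372 -0.3689  0.1085] dir [-0.015 -0.865  0.
[... 1552 characters left out ...]
0.107  0.112] ends [ 0.4438 -0.2752  0.0485] [ 0.4416 -0.4732  0.1635]
     [ 404. -333.   51.] [ 458. -301.   84.] n-coord max [-0.1056 -0.0932 -0.087 ]
     [ 407. -372.   75.] [ 456. -342.  107.] n-coord max [-0.1084 -0.0925 -0.088 ]
     [ 405. -412.   94.] [ 453. -380.  131.] n-coord max [-0.1075 -0.0931 -0.0881]
     [ 400. -454.  114.] [ 455. -421.  152.] n-coord max [-0.1111 -0.0935 -0.0882]
0.13999999999999999 0.03005456655880638 0.06932409846049417 0.06986213343800811 0.2115615414827039
0.17999999999999997 0.030082218313534567 0.0691395097498079 0.06959984989621502 0.2094961216392206
0.21999999999999995 0.030129481880504114 0.06666216425854272 0.06883795087756152 0.1893558235824231
```

send_rows:
  increments:
    - {"z": 0.27,"claw": -1}
    - {"z": 0.54,"claw": -1}
    - {"z": 0.54,"x": -0.27,"az": -0.018,"claw": -1}
    - {"z": 0.54,"x": -0.54,"az": -0.018,"claw": -1}
    - {"z": 0.54,"x": -0.81,"az": -0.018,"claw": -1}
    - {"z": 0.54,"x": -1,"az": -0.018,"claw": -1}
    - {"z": 0.54,"x": -1,"az": -0.018,"claw": -1}
  force: 40

```text
schema error: expected keys x, y, z, ax, ay, az, claw
```

send_rows:
  increments:
    - {"x": 0,"y": 0,"z": 0.27,"ax": 0,"ay": 0,"az": 0,"claw": -1}
    - {"x": 0,"y": 0,"z": 0.54,"ax": 0,"ay": 0,"az": 0,"claw": -1}
    - {"x": -0.27,"y": 0,"z": 0.54,"ax": 0,"ay": 0,"az": -0.018,"claw": -1}
    - {"x": -0.54,"y": 0,"z": 0.54,"ax": 0,"ay": 0,"az": -0.018,"claw": -1}
    - {"x": -0.81,"y": 0,"z": 0.54,"ax": 0,"ay": 0,"az": -0.018,"claw": -1}
    - {"x": -1,"y": 0,"z": 0.54,"ax": 0,"ay": 0,"az": -0.018,"claw": -1}
    - {"x": -1,"y": 0,"z": 0.54,"ax": 0,"ay": 0,"az": -0.018,"claw": -1}
  force: 40

```text
t: 0.73
ee_pos: [0.494, 0.0, 0.3315]
orientation: [-2.281, -2.157, 0.009]
contact_force: [0.4, 0.8, 0.4]
gripper_width: 0.0499
```

send_rows:
  increments:
    - {"x": -0.27,"y": 0,"z": 0,"ax": 0,"ay": 0,"az": 0,"claw": -1}
    - {"x": -0.54,"y": 0,"z": 0,"ax": 0,"ay": 0,"az": 0,"claw": -1}
    - {"x": -0.7,"y": 0.2,"z": 0,"ax": 0,"ay": 0,"az": 0,"claw": -1}
    - {"x": -0.7,"y": 0.45,"z": 0,"ax": 0,"ay": 0,"az": 0,"claw": -1}
    - {"x": -0.7,"y": 0.7,"z": 0,"ax": 0,"ay": 0,"az": 0,"claw": -1}
    - {"x": -0.7,"y": 0.95,"z": 0,"ax": 0,"ay": 0,"az": 0,"claw": -1}
    - {"x": -0.7,"y": 1,"z": 0,"ax": 0,"ay": 0,"az": 0,"claw": -1}
    - {"x": -0.7,"y": 1,"z": 0,"ax": 0,"ay": 0,"az": 0,"claw": -1}

```text
t: 1.4
ee_pos: [0.3889, 0.153, 0.3318]
orientation: [-2.274, -2.163, 0.006]
contact_force: [-0.3, -0.5, 0.4]
gripper_width: 0.0006
```

```bash
python3 - <<'E'
from h import *
o=get_obs();print(o['joint_pos'].round(2))
T=tcp(o);p,d=grab_frame('wrist');cv2.imwrite('pics/w1.png',p);np.savez('pics/w1.npz',p=p,d=d,T=T)
for n in ['side','scene']:
    p,d=grab_frame(n);cv2.imwrite(f'pics/{n}1.png',p);np.savez(f'pics/{n}1.npz',p=p,d=d)
E
```

```text
[ 0.24 -0.02 -0.67  1.98 -0.01  1.18 -0.47]
```

View pics/w1.png

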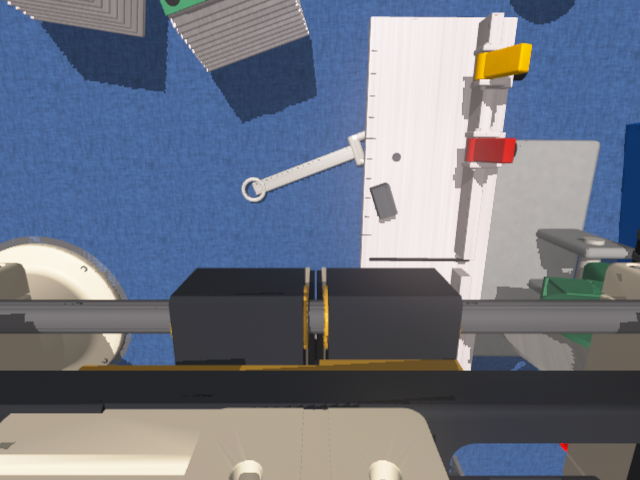

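```bash
python3 - <<'E'
from h import *
z=np.load('pics/w1.npz');p,d,T=z['p'],z['d'],z['T'];W=cloud(p,d,'wrist',T)
hsv=cv2.cvtColor(p,cv2.COLOR_BGR2HSV);H,S,V=[hsv[...,i].astype(int) for i in range(3)]
print('table',np.nanmedian(W[(H>100)&(H<125)&(S>120)][:,2]))
inb=(W[...,0]>.35)&(W[...,0]<.75)&(W[...,1]>.1)&(W[...,1]<.4)
q=W[inb&(abs(W[...,2]-.085)<.004)&(S<90)&(W[...,0]>.5)]
b,a=np.polyfit(q[:,1],q[:,0],1)
for _ in range(8):
    r=q[:,0]-a-b*q[:,1];k=abs(r-np.median(r))<.008;b,a=np.polyfit(q[k,1],q[k,0],1)
r=(q[k,0]-a-b*q[k,1]);print('fence z',np.median(q[k,2]),b,a,np.percentile(r,[1,99]),'n',k.sum(), 'yrange',q[k,1].min(),q[k,1].max())
bed=W[inb&(abs(W[...,2]-.055)<.005)&(S<90)];rr=bed[:,0]-b*bed[:,1]
print('bed z',np.median(bed[:,2]),'front',np.percentile(rr,[.5,1,2]),'tmax',(bed[:,1]+b*bed[:,0]).max())
for nm,m in [('red',((H<8)|(H>172))),('yel',(H>18)&(H<32))]:
    q=W[m&(S>150)&(V>80)&inb&(W[...,2]>.08)&(W[...,2]<.2)]
    t=q[:,1]+b*q[:,0];r=q[:,0]-b*q[:,1]
    print(nm,len(q),'t',np.percentile(t,[1,50,99]),'r',np.percentile(r,[1,99]),'z',np.percentile(q[:,2],[1,99]))
# finger blocks in tool frame
Q=(W-T[:3,3])@T[:3,:3]
m=(V<60)&(d>0)&(Q[...,2]<.05)&(Q[...,2]>-.06)
print('finger tool', np.percentile(Q[m],[1,50,99],axis=0))
E
```

```text
table 0.0003545197289811508
fence z 0.0851292575759724 0.05800946869888093 0.5490044382496683 [-0.00562692  0.00656715] n 1967 yrange 0.10017508973276794 0.3299490052673479
bed z 0.05528456598655812 front [0.36285238 0.43380811 0.43475072] tmax 0.37871830144255564
red 1018 t [0.22653062 0.23702354 0.24622434] r [0.52828046 0.55321054] z [0.10384813 0.14421954]
yel 1509 t [0.30085195 0.31088845 0.32202823] r [0.52785633 0.55595749] z [0.10026688 0.14333221]
finger tool [[-0.02399416 -0.06548484 -0.05986341]
 [ 0.03609905 -0.00828526 -0.05355167]
 [ 0.03670981  0.07552334  0.01714122]]
```

send_rows:
  increments:
    - {"x": 0.1,"y": 0.25,"z": 0,"ax": 0,"ay": 0,"az": 0,"claw": -1}
    - {"x": 0.3,"y": 0.327,"z": 0,"ax": 0,"ay": 0,"az": 0,"claw": -1}
    - {"x": 0.55,"y": 0.327,"z": 0,"ax": 0,"ay": 0,"az": 0,"claw": -1}
    - {"x": 0.8,"y": 0.327,"z": -0.1,"ax": 0,"ay": 0,"az": 0,"claw": -1}
    - {"x": 1,"y": 0.327,"z": -0.3,"ax": 0,"ay": 0,"az": 0,"claw": -1}
    - {"x": 1,"y": 0.327,"z": -0.5,"ax": 0,"ay": 0,"az": 0,"claw": -1}
    - {"x": 1,"y": 0.327,"z": -0.5,"ax": 0,"ay": 0,"az": 0,"claw": -1}

```text
t: 2.13
ee_pos: [0.5379, 0.1926, 0.2489]
orientation: [-2.285, -2.146, 0.027]
contact_force: [-1.5, -0.6, -0.5]
gripper_width: 0.0007
```

send_rows:
  increments:
    - {"x": 0.25,"y": 0.063,"z": 0,"ax": 0.004,"ay": -0.004,"az": 0.002,"claw": -1}
    - {"x": 0.45,"y": 0.063,"z": 0,"ax": 0.004,"ay": -0.004,"az": 0.002,"claw": -1}
    - {"x": 0.45,"y": 0.063,"z": -0.2,"ax": 0.004,"ay": -0.004,"az": 0.002,"claw": -1}
    - {"x": 0.45,"y": 0.063,"z": -0.45,"ax": 0.004,"ay": -0.004,"az": 0.002,"claw": -1}
    - {"x": 0.45,"y": 0.063,"z": -0.6,"ax": 0.004,"ay": -0.004,"az": 0.002,"claw": -1}
    - {"x": 0.45,"y": 0.063,"z": -0.68,"ax": 0.004,"ay": -0.004,"az": 0.002,"claw": -1}
    - {"x": 0.45,"y": 0.063,"z": -0.68,"ax": 0.004,"ay": -0.004,"az": 0.002,"claw": -1}

```text
t: 2.72
ee_pos: [0.6039, 0.2, 0.1449]
orientation: [-2.278, -2.15, 0.007]
contact_force: [0.7, -0.6, 0.7]
gripper_width: 0.0002
```

```bash
python3 - <<'E'
from h import *
p,d=grab_frame('side');np.savez('pics/side2.npz',p=p,d=d);cv2.imwrite('pics/s2.png',cv2.resize(p[200:360,180:380],None,fx=4,fy=3.75,interpolation=cv2.INTER_CUBIC))
E
```

```text
(no output)
```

View pics/s2.png

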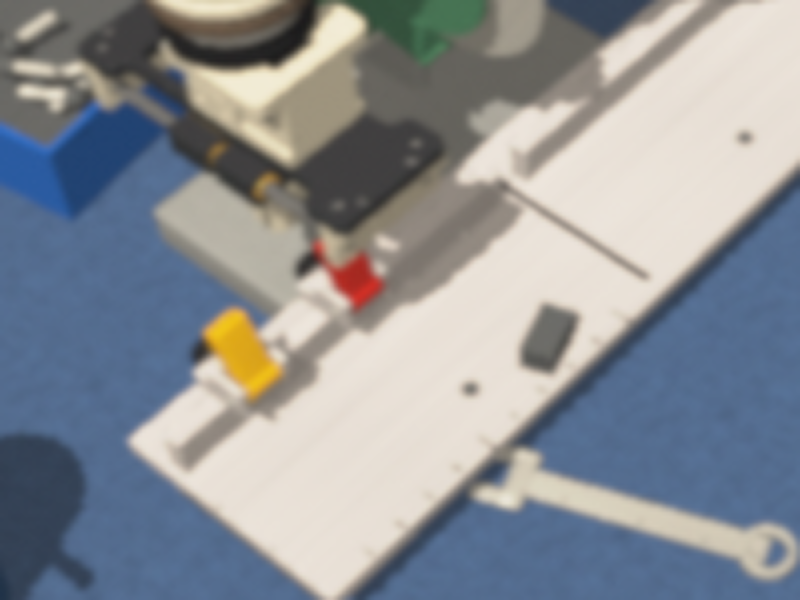

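```bash
python3 - <<'E'
from h import *
T=tcp()
print(get_obs()['t'])
def s2(X):
    u=proj(X,'side'); return ((u-[180,200])*[4,3.75]).round(0)
for nm,q in [('tip',[0,0,.025]),('tip-19y',[0,-.019,.025]),('tip+19y',[0,.019,.025]),('tcp',[0,0,0]),('body',[0,0,-.041]),('body-y',[0,-.095,-.041]),('body+y',[0,.095,-.041])]:
    print(nm,s2(T[:3,3]+T[:3,:3]@np.array(q)), (T[:3,3]+T[:3,:3]@np.array(q)).round(3))
print('flagtip',s2([.5475+.018,.205,.14]),'hinge',s2([.5475,.2053,.101]))
d=np.load('pics/side2.npz')['d'];p=np.load('pics/side2.npz')['p'];W=cloud(p,d,'side')
for (u,v) in [(345,240),(335,215),(370,180),(350,255),(270,185),(110,50),(355,270),(320,240)]:
    print((u,v),W[int(200+v/3.75),int(180+u/4)].round(3))
E
```

```text
2.7667
tip [279. 214.] [0.605 0.201 0.122]
tip-19y [304. 231.] [0.586 0.202 0.122]
tip+19y [254. 197.] [0.624 0.2   0.122]
tcp [273. 187.] [0.605 0.201 0.147]
body [263. 140.] [0.605 0.201 0.188]
body-y [399. 231.] [0.511 0.206 0.189]
body+y [137.  56.] [0.7   0.195 0.187]
flagtip [326. 234.] hinge [359. 290.]
(345, 240) [0.512 0.24  0.217]
(335, 215) [0.521 0.238 0.23 ]
(370, 180) [0.521 0.212 0.23 ]
(350, 255) [0.518 0.235 0.194]
(270, 185) [0.572 0.23  0.206]
(110, 50) [0.682 0.223 0.231]
(355, 270) [0.548 0.208 0.123]
(320, 240) [0.563 0.212 0.144]
```

send_rows:
  increments:
    - {"x": -0.08,"y": 0.006,"z": 0.01,"ax": 0,"ay": 0,"az": 0,"claw": -1}
    - {"x": -0.16,"y": 0.012,"z": 0.01,"ax": 0,"ay": 0,"az": 0,"claw": -1}
    - {"x": -0.24,"y": 0.018,"z": 0.01,"ax": 0,"ay": 0,"az": 0,"claw": -1}
    - {"x": -0.32,"y": 0.024,"z": 0.01,"ax": 0,"ay": 0,"az": 0,"claw": -1}
    - {"x": -0.4,"y": 0.03,"z": 0.01,"ax": 0,"ay": 0,"az": 0,"claw": -1}
    - {"x": -0.44,"y": 0.03,"z": -0.02,"ax": 0,"ay": 0,"az": 0,"claw": -1}
    - {"x": -0.44,"y": 0.03,"z": -0.02,"ax": 0,"ay": 0,"az": 0,"claw": -1}

```text
t: 3.35
ee_pos: [0.5389, 0.2059, 0.1458]
orientation: [-2.278, -2.154, -0.001]
contact_force: [-0.1, 0.1, -0.1]
gripper_width: 0.0005
```

```bash
python3 - <<'E'
from h import *
p,d=grab_frame('side');np.savez('pics/side3.npz',p=p,d=d);cv2.imwrite('pics/s3.png',cv2.resize(p[200:360,180:380],None,fx=4,fy=3.75,interpolation=cv2.INTER_CUBIC))
E
```

```text
(no output)
```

View pics/s3.png

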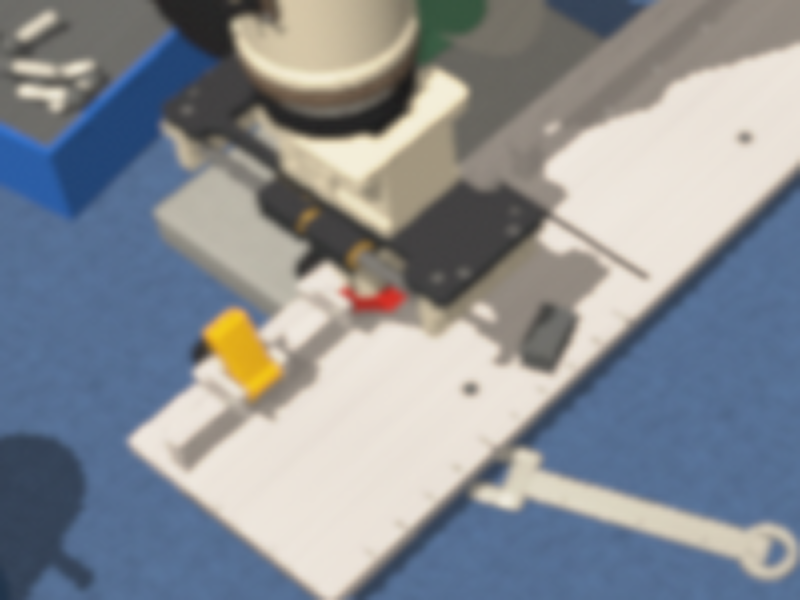

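send_rows:
  increments:
    - {"x": 0,"y": 0,"z": 0.12,"ax": 0,"ay": 0,"az": 0,"claw": -1}
    - {"x": -0.12,"y": 0.007,"z": 0.12,"ax": 0,"ay": 0,"az": 0,"claw": -1}
    - {"x": -0.24,"y": 0.012,"z": 0.12,"ax": 0,"ay": 0,"az": 0,"claw": -1}
    - {"x": -0.24,"y": 0.012,"z": 0.05,"ax": 0,"ay": 0,"az": 0,"claw": -1}
    - {"x": -0.24,"y": 0.012,"z": -0.06,"ax": 0,"ay": 0,"az": 0,"claw": -1}
    - {"x": -0.24,"y": 0.012,"z": -0.16,"ax": 0,"ay": 0,"az": 0,"claw": -1}
    - {"x": -0.2,"y": 0.012,"z": -0.26,"ax": 0,"ay": 0,"az": 0,"claw": -1}
    - {"x": -0.2,"y": 0.012,"z": -0.26,"ax": 0,"ay": 0,"az": 0,"claw": -1}

```text
t: 4.07
ee_pos: [0.509, 0.2065, 0.104]
orientation: [-2.278, -2.152, 0.005]
contact_force: [0.1, 0.3, -0.5]
gripper_width: 0.0001
```

```bash
python3 - <<'E'
from h import *
p,d=grab_frame('side');np.savez('pics/side4.npz',p=p,d=d);cv2.imwrite('pics/s4.png',cv2.resize(p[200:360,180:380],None,fx=4,fy=3.75,interpolation=cv2.INTER_CUBIC))
E
```

```text
(no output)
```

View pics/s4.png

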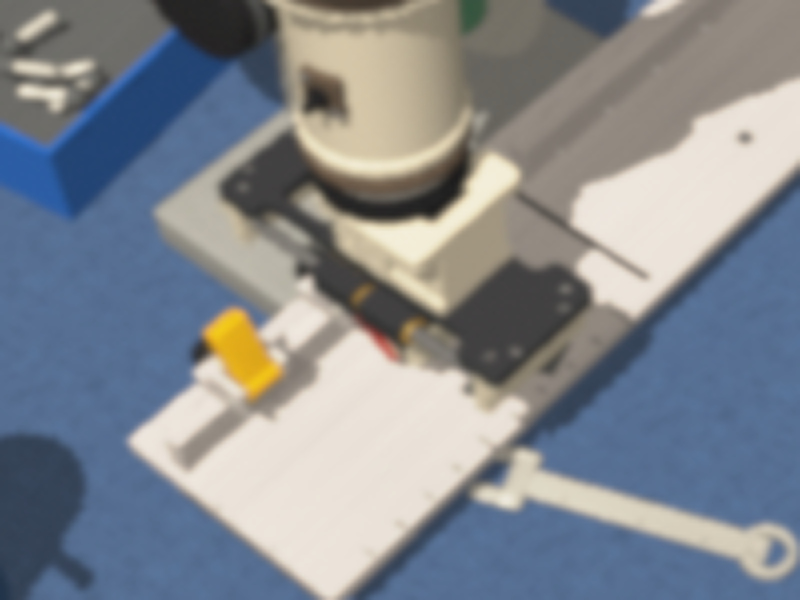

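send_rows:
  increments:
    - {"x": -0.1,"y": 0.006,"z": 0,"ax": 0,"ay": 0,"az": 0,"claw": -1}
    - {"x": -0.12,"y": 0.006,"z": 0,"ax": 0,"ay": -0.04,"az": 0,"claw": -1}
    - {"x": -0.12,"y": 0.006,"z": -0.02,"ax": 0,"ay": -0.08,"az": 0,"claw": -1}
    - {"x": -0.12,"y": 0.006,"z": -0.045,"ax": 0,"ay": -0.111,"az": 0,"claw": -1}
    - {"x": -0.06,"y": 0,"z": -0.045,"ax": 0,"ay": -0.111,"az": 0,"claw": -1}
    - {"x": 0,"y": -0.003,"z": -0.045,"ax": 0,"ay": -0.111,"az": 0,"claw": -1}
    - {"x": 0.04,"y": -0.003,"z": -0.045,"ax": 0,"ay": -0.111,"az": 0,"claw": -1}
    - {"x": 0.06,"y": -0.003,"z": -0.045,"ax": 0,"ay": -0.111,"az": 0,"claw": -1}

```text
t: 4.78
ee_pos: [0.5211, 0.2067, 0.0994]
orientation: [2.1, 1.98, 0.369]
contact_force: [-5.3, 2.5, -2.4]
gripper_width: 0.0004
```

send_rows:
  increments:
    - {"x": 0.02,"y": 0,"z": 0,"ax": 0,"ay": 0,"az": 0,"claw": -1}
    - {"x": 0.03,"y": 0,"z": 0,"ax": 0,"ay": 0,"az": 0,"claw": -1}
    - {"x": 0.03,"y": 0,"z": 0,"ax": 0,"ay": 0,"az": 0,"claw": -1}

```text
t: 5.03
ee_pos: [0.5226, 0.2067, 0.0982]
orientation: [2.103, 1.983, 0.362]
contact_force: [-19.1, 0.4, 10.7]
gripper_width: 0.0
```

```bash
python3 - <<'E'
from h import *
p,d=grab_frame('side');np.savez('pics/side5.npz',p=p,d=d);cv2.imwrite('pics/s5.png',cv2.resize(p[200:360,180:380],None,fx=4,fy=3.75,interpolation=cv2.INTER_CUBIC))
E
```

```text
(no output)
```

View pics/s5.png

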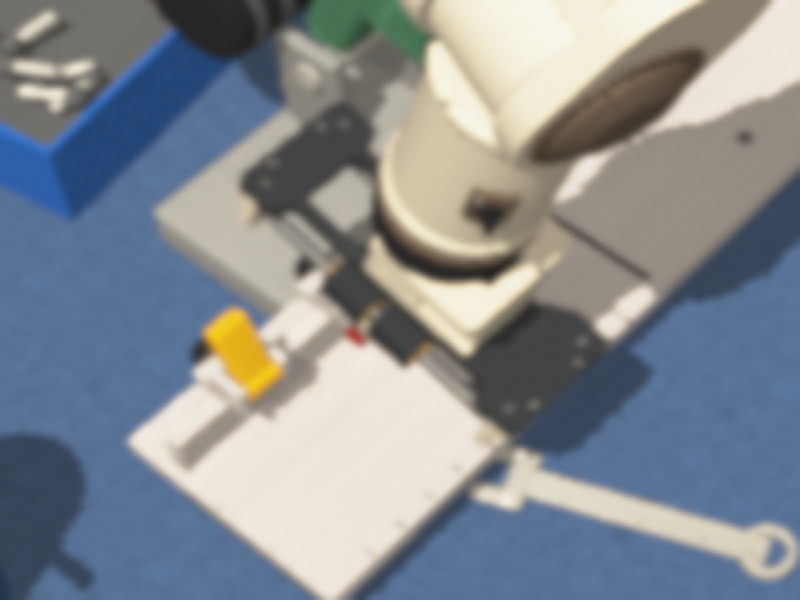

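send_rows:
  increments:
    - {"x": -0.1,"y": 0,"z": 0,"ax": 0,"ay": 0,"az": 0,"claw": -1}
    - {"x": -0.3,"y": 0,"z": 0.05,"ax": 0,"ay": 0.03,"az": 0,"claw": -1}
    - {"x": -0.5,"y": 0,"z": 0.25,"ax": 0,"ay": 0.07,"az": 0,"claw": -1}
    - {"x": -0.7,"y": 0,"z": 0.5,"ax": 0,"ay": 0.111,"az": 0,"claw": -1}
    - {"x": -0.85,"y": 0,"z": 0.75,"ax": 0,"ay": 0.111,"az": 0,"claw": -0.2}
    - {"x": -0.9,"y": 0,"z": 1,"ax": 0,"ay": 0.111,"az": 0,"claw": -0.2}
    - {"x": -0.9,"y": 0,"z": 1,"ax": 0,"ay": 0.111,"az": 0,"claw": -0.2}

```text
t: 5.67
ee_pos: [0.3896, 0.2085, 0.2536]
orientation: [-2.28, -2.146, -0.002]
contact_force: [1.3, -0.1, -0.5]
gripper_width: 0.0153
```

```bash
python3 - <<'E'
from h import *
T=tcp()
p,d=grab_frame('wrist');cv2.imwrite('pics/w6.png',p);np.savez('pics/w6.npz',p=p,d=d,T=T)
for n in ['side','scene']:
    p,d=grab_frame(n);cv2.imwrite(f'pics/{n}6.png',p);np.savez(f'pics/{n}6.npz',p=p,d=d)
b=cv2.imread('pics/side6.png');B=cv2.resize(b[180:370,200:420],None,fx=3,fy=3,interpolation=cv2.INTER_CUBIC);cv2.imwrite('pics/B6.png',B)
E
```

```text
(no output)
```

View pics/B6.png

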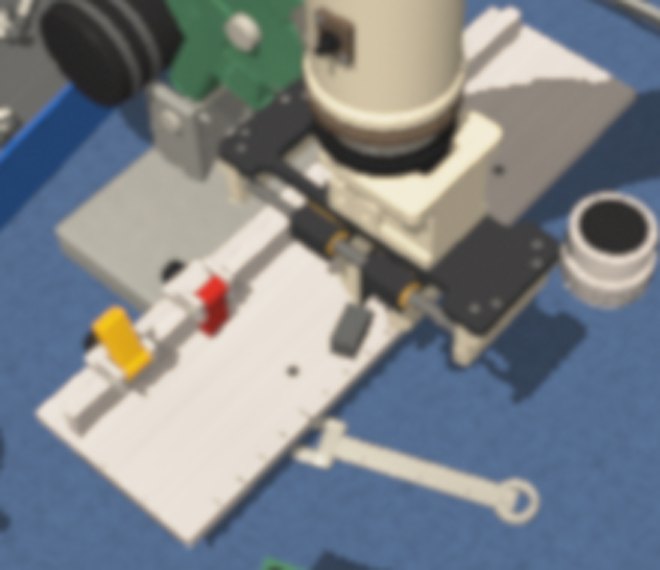

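View pics/w6.png

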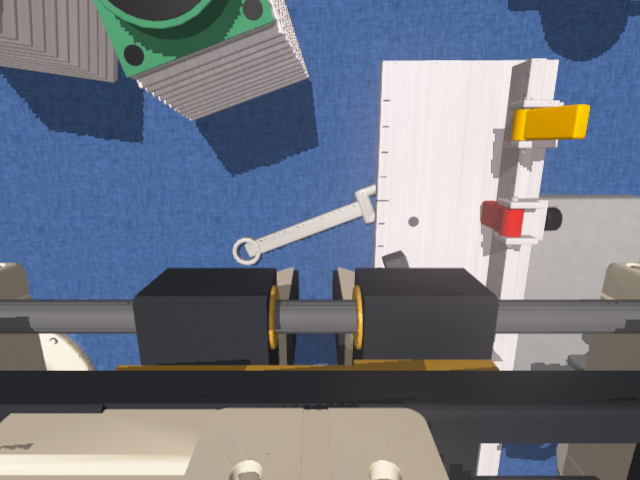

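```bash
python3 - <<'E'
from h import *
b=.0575;s=np.hypot(1,b)
for n in ['wrist','side']:
    z=np.load('pics/w6.npz' if n=='wrist' else 'pics/side6.npz');p,d=z['p'],z['d'];T=z['T'] if n=='wrist' else None
    W=cloud(p,d,n,T);hsv=cv2.cvtColor(p,cv2.COLOR_BGR2HSV);H,S,V=[hsv[...,i].astype(int) for i in range(3)]
    q=W[((H<8)|(H>172))&(S>130)&(V>60)&(W[...,1]>.15)&(W[...,1]<.3)&(W[...,0]>.45)&(W[...,0]<.62)]
    r=(q[:,0]-b*q[:,1])/s;t=(q[:,1]+b*q[:,0])/s
    print(n,len(q),'t',np.percentile(t,[1,50,99]).round(4),'z',np.percentile(q[:,2],[1,99]).round(4))
    for lo in np.arange(.055,.115,.005):
        k=(q[:,2]>lo)&(q[:,2]<lo+.005)
        if k.sum()>3: print('  z',lo.round(3),'r',np.percentile(r[k],[5,50,95]).round(4),k.sum())
    inb=(W[...,0]>.5)&(W[...,0]<.62)&(W[...,1]>.1)&(W[...,1]<.35)&(abs(W[...,2]-.085)<.003)&(S<90)
    q=W[inb];r=(q[:,0]-b*q[:,1])/s; print(' fence top r',np.percentile(r,[2,20,50,80,98]).round(4))
E
```

```text
wrist 597 t [0.2253 0.2372 0.2473] z [0.0715 0.1106]
  z 0.065 r [0.5295 0.53   0.5336] 5
  z 0.07 r [0.5291 0.5304 0.5334] 10
  z 0.075 r [0.5293 0.5299 0.533 ] 8
  z 0.085 r [0.5293 0.5295 0.5299] 5
  z 0.09 r [0.5294 0.5298 0.53  ] 5
  z 0.1 r [0.5269 0.5276 0.5287] 89
  z 0.105 r [0.528  0.5326 0.5391] 456
  z 0.11 r [0.5311 0.5343 0.5362] 18
 fence top r [0.5426 0.5441 0.5482 0.5521 0.5546]
side 119 t [0.2278 0.2391 0.2486] z [0.0682 0.112 ]
  z 0.07 r [0.5274 0.5286 0.5328] 11
  z 0.075 r [0.5269 0.5284 0.5322] 11
  z 0.08 r [0.5267 0.5285 0.5306] 11
  z 0.085 r [0.5275 0.528  0.5294] 6
  z 0.09 r [0.5267 0.5283 0.5298] 10
  z 0.095 r [0.5269 0.5278 0.5281] 6
  z 0.1 r [0.5264 0.5272 0.5289] 8
  z 0.105 r [0.5257 0.5303 0.5383] 39
  z 0.11 r [0.5295 0.5326 0.5371] 14
 fence top r [0.5411 0.5432 0.5472 0.5517 0.5545]
```

send_rows:
  increments:
    - {"x": 0,"y": -0.25,"z": 0.15,"ax": 0,"ay": 0,"az": 0,"claw": -0.17}
    - {"x": 0,"y": -0.5,"z": 0.3,"ax": 0,"ay": 0,"az": 0,"claw": -0.17}
    - {"x": 0,"y": -0.75,"z": 0.3,"ax": 0,"ay": 0,"az": 0,"claw": -0.17}
    - {"x": 0,"y": -1,"z": 0.3,"ax": 0,"ay": 0,"az": 0,"claw": -0.17}

```text
t: 6.15
ee_pos: [0.3911, 0.0544, 0.2961]
orientation: [-2.284, -2.145, -0.002]
contact_force: [1.4, -1.0, -0.2]
gripper_width: 0.038
```

send_rows:
  increments:
    - {"x": 0,"y": -0.25,"z": 0,"ax": 0,"ay": 0,"az": 0,"claw": -0.17}
    - {"x": 0,"y": -0.5,"z": 0,"ax": 0,"ay": 0,"az": 0,"claw": -0.17}
    - {"x": 0,"y": -0.75,"z": 0,"ax": 0,"ay": 0,"az": 0,"claw": -0.17}
    - {"x": 0,"y": -1,"z": 0,"ax": 0,"ay": 0,"az": 0,"claw": -0.17}

```text
t: 6.48
ee_pos: [0.3907, -0.0982, 0.2951]
orientation: [-2.284, -2.143, -0.001]
contact_force: [0.4, -0.2, 1.1]
gripper_width: 0.038
```

send_rows:
  increments:
    - {"x": 0.1,"y": -0.25,"z": 0,"ax": 0,"ay": 0,"az": 0,"claw": -0.17}
    - {"x": 0.3,"y": -0.5,"z": 0,"ax": 0,"ay": 0,"az": 0,"claw": -0.17}
    - {"x": 0.5,"y": -0.75,"z": 0,"ax": 0,"ay": 0,"az": 0,"claw": -0.17}
    - {"x": 0.75,"y": -1,"z": 0,"ax": 0,"ay": 0,"az": 0,"claw": -0.17}
    - {"x": 1,"y": -1,"z": 0,"ax": 0,"ay": 0,"az": 0.015,"claw": -0.17}
    - {"x": 1,"y": -1,"z": 0,"ax": 0,"ay": 0,"az": 0.015,"claw": -0.17}

```text
t: 6.98
ee_pos: [0.5436, -0.2527, 0.2922]
orientation: [-2.235, -2.192, -0.001]
contact_force: [0.7, 0.1, -0.3]
gripper_width: 0.0381
```

```bash
python3 - <<'E'
from h import *
o=get_obs();T=tcp(o);print(o['t'],o['ee_pos'],o['joint_pos'].round(2))
p,d=grab_frame('wrist');cv2.imwrite('pics/w7.png',p);np.savez('pics/w7.npz',p=p,d=d,T=T)
E
```

```text
6.9833 [ 0.54357783 -0.25272699  0.29221601] [ 0.61  0.36 -0.28  1.63  0.1   1.17  0.29]
```

View pics/w7.png

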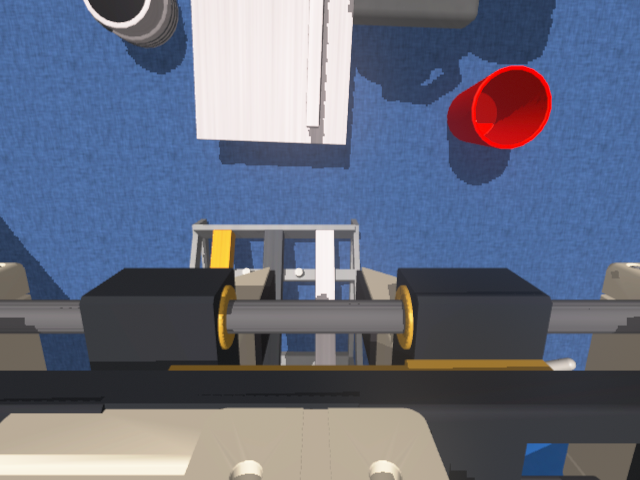

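```bash
python3 - <<'E'
from h import *
z=np.load('pics/w7.npz');p,d,T=z['p'],z['d'],z['T'];W=cloud(p,d,'wrist',T)
cv2.imwrite('pics/w7c.png',cv2.resize(p[215:375,180:380],None,fx=4,fy=3.75,interpolation=cv2.INTER_CUBIC))
Q=(W-T[:3,3])@T[:3,:3]
nn=W@np.array([0,.5,.866])
print('v: bright columns with depth')
for v in list(range(222,300,6))+list(range(336,362,4)):
    row=[]
    far=(Q[v,:,2]>.05)
    k=np.where(far&(nn[v]>-.10)&(nn[v]<-.075)&(np.arange(640)>290)&(np.arange(640)<380))[0]
    if len(k)>3: 
        w=W[v,k]; print(v,'u',k.min(),k.max(),'x',w[:,0].min().round(4),w[:,0].max().round(4),'y',np.median(w[:,1]).round(4),'z',np.median(w[:,2]).round(4),'n',np.median(nn[v,k]).round(4))
for (u,v) in [(300,272),(345,273),(300,357),(345,357),(300,228),(345,228)]: print((u,v),W[v,u].round(4))
E
```

```text
v: bright columns with depth
228 u 291 354 x 0.5153 0.5831 y -0.2737 z 0.0502 n -0.0934
234 u 316 333 x 0.542 0.5601 y -0.2789 z 0.0558 n -0.0912
240 u 316 334 x 0.5419 0.561 y -0.2847 z 0.0588 n -0.0914
246 u 316 334 x 0.5418 0.5608 y -0.2904 z 0.0621 n -0.0914
252 u 316 334 x 0.5418 0.5607 y -0.296 z 0.0656 n -0.0912
258 u 316 334 x 0.5417 0.5605 y -0.3014 z 0.0691 n -0.0909
264 u 316 334 x 0.5416 0.5603 y -0.3072 z 0.0718 n -0.0914
270 u 295 334 x 0.5194 0.5601 y -0.3127 z 0.0747 n -0.0917
276 u 316 334 x 0.5414 0.5599 y -0.318 z 0.0781 n -0.0914
282 u 316 334 x 0.5413 0.5597 y -0.3233 z 0.0812 n -0.0913
288 u 316 334 x 0.5412 0.5596 y -0.3285 z 0.0848 n -0.0908
294 u 316 334 x 0.5411 0.5594 y -0.3338 z 0.0877 n -0.0909
336 u 315 335 x 0.5395 0.5592 y -0.3696 z 0.108 n -0.0912
340 u 315 335 x 0.5395 0.5592 y -0.373 z 0.1094 n -0.0917
344 u 315 335 x 0.5394 0.559 y -0.3761 z 0.1116 n -0.0915
348 u 315 335 x 0.5394 0.5589 y -0.3793 z 0.1136 n -0.0912
352 u 315 335 x 0.5393 0.5588 y -0.3825 z 0.1154 n -0.0913
356 u 315 335 x 0.5393 0.5587 y -0.3856 z 0.1174 n -0.0911
360 u 315 335 x 0.5392 0.5587 y -0.3891 z 0.1189 n -0.0915
(300, 272) [ 0.5247 -0.3151  0.0728]
(345, 273) [ 0.5728 -0.323   0.0567]
(300, 357) [ 0.5173 -0.4558  0.0103]
(345, 357) [ 0.5762 -0.4562  0.0111]
(300, 228) [ 0.5249 -0.273   0.0509]
(345, 228) [ 0.5734 -0.2743  0.0492]
```

View pics/w7c.png

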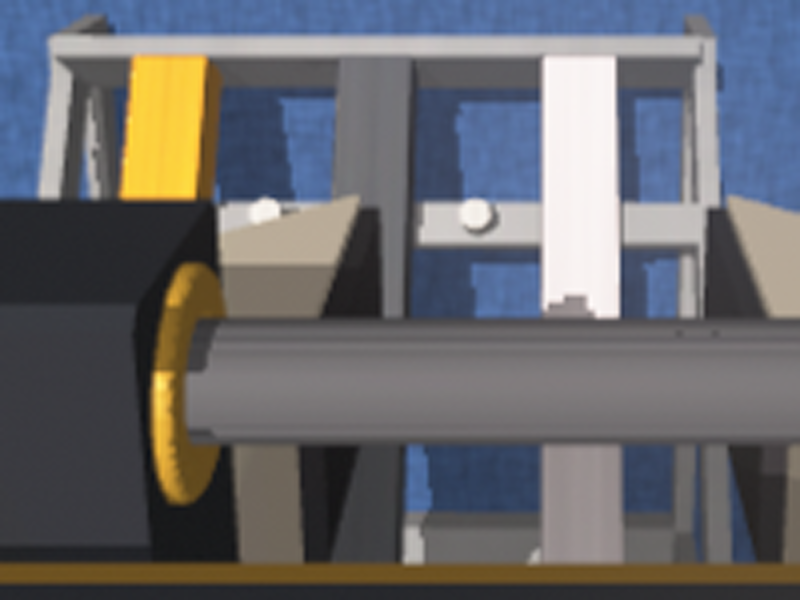

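send_rows:
  increments:
    - {"x": 0.03,"y": -0.2,"z": 0,"ax": -0.035,"ay": 0,"az": 0,"claw": -0.17}
    - {"x": 0.03,"y": -0.4,"z": 0,"ax": -0.07,"ay": 0,"az": 0,"claw": -0.17}
    - {"x": 0.03,"y": -0.65,"z": -0.1,"ax": -0.105,"ay": 0,"az": 0,"claw": -0.17}
    - {"x": 0.03,"y": -0.9,"z": -0.2,"ax": -0.14,"ay": 0,"az": 0,"claw": -0.17}
    - {"x": 0.03,"y": -0.9,"z": -0.4,"ax": -0.167,"ay": 0,"az": 0,"claw": -0.17}
    - {"x": 0.03,"y": -0.9,"z": -0.45,"ax": -0.167,"ay": 0,"az": 0,"claw": -0.17}
    - {"x": 0.03,"y": -0.9,"z": -0.45,"ax": -0.167,"ay": 0,"az": 0,"claw": -0.17}

```text
t: 7.62
ee_pos: [0.5473, -0.3841, 0.2189]
orientation: [1.954, 1.924, -0.515]
contact_force: [0.2, 0.1, 1.1]
gripper_width: 0.0385
```

```bash
python3 - <<'E'
from h import *
o=get_obs();T=tcp(o);print(o['t'],o['ee_pos'],T[:3,:3].round(3),o['joint_pos'].round(2))
p,d=grab_frame('wrist');cv2.imwrite('pics/w8.png',p);np.savez('pics/w8.npz',p=p,d=d,T=T)
W=cloud(p,d,'wrist',T);nn=W@np.array([0,.5,.866]);Q=(W-T[:3,3])@T[:3,:3]
for v in range(0,480,20):
    k=np.where((Q[v,:,2]>.03)&(abs(nn[v]+.091)<.006)&(W[v,:,0]>.53)&(W[v,:,0]<.575))[0]
    if len(k)>5:
        w=W[v,k];print(v,k.min(),k.max(),'x',w[:,0].min().round(4),w[:,0].max().round(4),'y',np.median(w[:,1]).round(4),'n',np.median(nn[v,k]).round(4))
for v in range(0,300,25):
    k=np.where((Q[v,:,2]>.03)&(nn[v]<-.1)&(nn[v]>-.13)&(W[v,:,0]>.563)&(W[v,:,0]<.62))[0]
    if len(k)>3:
        w=W[v,k];print('side rail',v,k.min(),k.max(),'x',w[:,0].min().round(4),w[:,0].max().round(4),'y',np.median(w[:,1]).round(4),'n',np.median(nn[v,k]).round(4))
E
```

```text
7.6167 [ 0.54728594 -0.38408193  0.21893381] [[ 0.012  1.    -0.013]
 [ 0.873 -0.017 -0.488]
 [-0.488 -0.006 -0.873]] [ 0.4   0.45 -0.09  1.77  0.7   0.89 -0.14]
0 303 338 x 0.541 0.5604 y -0.3038 n -0.0914
20 303 338 x 0.5408 0.5604 y -0.3124 n -0.0915
40 303 338 x 0.5406 0.5604 y -0.3212 n -0.0914
60 303 337 x 0.5403 0.5598 y -0.3302 n -0.0915
80 303 337 x 0.5401 0.5598 y -0.3394 n -0.0914
100 304 336 x 0.5405 0.5593 y -0.3489 n -0.0913
120 304 336 x 0.5403 0.5593 y -0.3586 n -0.0913
140 304 336 x 0.5401 0.5593 y -0.3685 n -0.0913
160 304 335 x 0.5398 0.5587 y -0.3788 n -0.0914
180 304 335 x 0.5396 0.5587 y -0.3893 n -0.0915
200 304 335 x 0.5393 0.5587 y -0.4001 n -0.0916
220 304 334 x 0.539 0.5581 y -0.4112 n -0.0915
240 304 334 x 0.5388 0.5581 y -0.4224 n -0.0913
260 304 334 x 0.5385 0.5581 y -0.434 n -0.0913
280 304 333 x 0.5383 0.5574 y -0.4462 n -0.0915
340 304 332 x 0.5373 0.5567 y -0.4845 n -0.0915
360 305 332 x 0.5377 0.5567 y -0.4979 n -0.0915
side rail 0 371 384 x 0.5831 0.5888 y -0.3084 n -0.1119
side rail 25 341 383 x 0.5631 0.5888 y -0.3199 n -0.1116
side rail 50 370 382 x 0.5826 0.5887 y -0.3323 n -0.1124
side rail 75 369 381 x 0.5823 0.5884 y -0.3447 n -0.1123
side rail 100 368 380 x 0.5821 0.5883 y -0.3576 n -0.1122
side rail 125 367 378 x 0.5819 0.5875 y -0.3707 n -0.1118
side rail 150 366 377 x 0.5815 0.5874 y -0.3845 n -0.1121
side rail 175 365 376 x 0.5812 0.5869 y -0.3985 n -0.1117
side rail 200 364 375 x 0.581 0.5868 y -0.4132 n -0.112
side rail 225 363 374 x 0.5808 0.5866 y -0.4285 n -0.1122
side rail 250 362 373 x 0.5804 0.5863 y -0.4438 n -0.1118
side rail 275 340 356 x 0.5632 0.5747 y -0.4598 n -0.1116
```

View pics/w8.png

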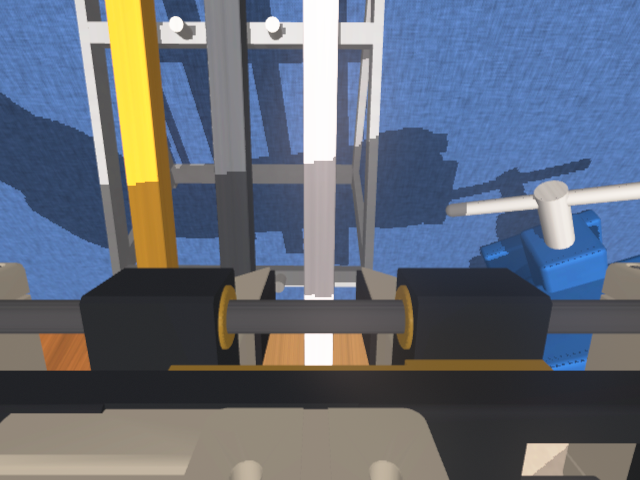

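send_rows:
  increments:
    - {"x": 0.005,"y": -0.1,"z": -0.15,"ax": -0.004,"ay": 0.003,"az": 0,"claw": -0.17}
    - {"x": 0.005,"y": -0.2,"z": -0.3,"ax": -0.004,"ay": 0.003,"az": 0,"claw": -0.17}
    - {"x": 0.005,"y": -0.26,"z": -0.4,"ax": -0.004,"ay": 0.003,"az": 0,"claw": -0.17}
    - {"x": 0.005,"y": -0.296,"z": -0.46,"ax": -0.004,"ay": 0.003,"az": 0,"claw": -0.17}
    - {"x": 0.005,"y": -0.296,"z": -0.46,"ax": -0.004,"ay": 0.003,"az": 0,"claw": -0.17}
    - {"x": 0.005,"y": -0.296,"z": -0.46,"ax": -0.004,"ay": 0.003,"az": 0,"claw": -0.17}

```text
t: 8.17
ee_pos: [0.5498, -0.4309, 0.1543]
orientation: [1.949, 1.915, -0.532]
contact_force: [-0.1, -0.1, 0.2]
gripper_width: 0.0381
```

send_rows:
  increments:
    - {"x": -0.012,"y": -0.005,"z": -0.018,"ax": 0,"ay": 0,"az": 0,"claw": -0.17}
    - {"x": -0.012,"y": -0.005,"z": -0.018,"ax": 0,"ay": 0,"az": 0,"claw": -0.17}
    - {"x": -0.012,"y": -0.005,"z": -0.018,"ax": 0,"ay": 0,"az": 0,"claw": -1}
    - {"x": -0.012,"y": -0.005,"z": -0.018,"ax": 0,"ay": 0,"az": 0,"claw": -1}
    - {"x": -0.012,"y": -0.005,"z": -0.018,"ax": 0,"ay": 0,"az": 0,"claw": -1}
    - {"x": -0.012,"y": -0.005,"z": -0.018,"ax": 0,"ay": 0,"az": 0,"claw": -1}
    - {"x": -0.012,"y": -0.005,"z": -0.018,"ax": 0,"ay": 0,"az": 0,"claw": -1}
  force: 50

```text
t: 8.75
ee_pos: [0.5484, -0.4314, 0.1522]
orientation: [1.948, 1.915, -0.531]
contact_force: [-0.5, 2.6, 3.0]
gripper_width: 0.0196
```

send_rows:
  increments:
    - {"x": 0,"y": 0.05,"z": 0.09,"ax": 0,"ay": 0,"az": 0,"claw": -1}
    - {"x": 0,"y": 0.12,"z": 0.2,"ax": 0,"ay": 0,"az": 0,"claw": -1}
    - {"x": 0,"y": 0.2,"z": 0.35,"ax": 0,"ay": 0,"az": 0,"claw": -1}
    - {"x": 0,"y": 0.3,"z": 0.52,"ax": 0,"ay": 0,"az": 0,"claw": -1}
    - {"x": 0,"y": 0.4,"z": 0.7,"ax": 0,"ay": 0,"az": 0,"claw": -1}
    - {"x": 0,"y": 0.4,"z": 0.7,"ax": 0,"ay": 0,"az": 0,"claw": -1}

```text
t: 9.25
ee_pos: [0.5525, -0.3675, 0.2632]
orientation: [1.941, 1.914, -0.521]
contact_force: [2.4, 1.0, -2.3]
gripper_width: 0.0195
```

```bash
python3 - <<'E'
from h import *
o=get_obs();T=tcp(o);print(o['t'],o['ee_pos'],o['contact_force'])
p,d=grab_frame('side');cv2.imwrite('pics/s9.png',p);np.savez('pics/s9.npz',p=p,d=d,T=T)
p,d=grab_frame('wrist');cv2.imwrite('pics/w9.png',p);np.savez('pics/w9.npz',p=p,d=d,T=T)
W=cloud(p,d,'wrist',T);Q=(W-T[:3,3])@T[:3,:3]
hsv=cv2.cvtColor(p,cv2.COLOR_BGR2HSV)
for v in range(0,300,25):
    k=np.where((abs(Q[v,:,2]-.006)<.012)&(abs(Q[v,:,1])<.02)&(Q[v,:,0]>.02))[0]
    if len(k)>5: print(v,k.min(),k.max(),np.median(Q[v,k],0).round(4), Q[v,k,1].min().round(4),Q[v,k,1].max().round(4))
E
```

```text
9.25 [ 0.55253084 -0.36752973  0.26321227] [ 2.40909994  0.95028715 -2.34265395]
0 288 344 [0.115  0.0003 0.0083] -0.0096 0.0101
25 288 343 [1.071e-01 1.000e-04 8.000e-03] -0.0096 0.0098
50 288 343 [0.0991 0.0001 0.0081] -0.0099 0.01
75 289 342 [0.0907 0.0001 0.0079] -0.0096 0.0098
100 289 342 [ 0.0822 -0.0001  0.0081] -0.0099 0.0099
125 290 341 [0.0733 0.0001 0.0077] -0.0096 0.0097
150 290 341 [0.0641 0.0001 0.0079] -0.0098 0.0099
175 290 340 [ 0.0546 -0.0001  0.0078] -0.01 0.0096
200 291 340 [ 0.0448 -0.0001  0.0078] -0.0097 0.0098
225 291 339 [ 0.0346 -0.0001  0.0076] -0.0099 0.0095
250 292 339 [0.0241 0.     0.0076] -0.0096 0.0097
```

View pics/s9.png

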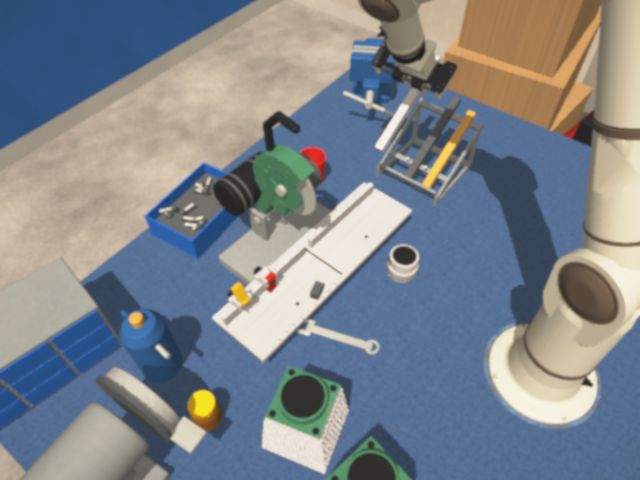

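View pics/w9.png

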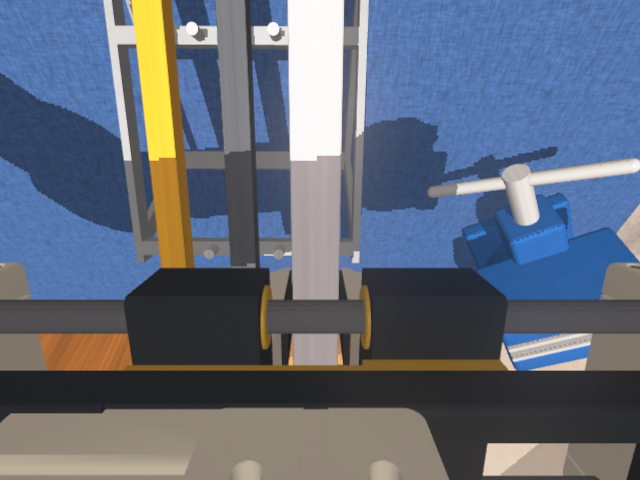

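```bash
cat > d.py <<'E'
from h import *
import sys
def delta(saw,z,pr=True):
    psi=np.arctan(.0575);ex=np.array([np.cos(psi),-np.sin(psi)]);ey=np.array([np.sin(psi),np.cos(psi)])
    O=.543*ex+.107*ey
    o=get_obs();T=tcp(o)
    P=O+saw[0]*ex+saw[1]*ey
    Rt=np.array([[ey[0],ex[0],0],[ey[1],ex[1],0],[0,0,-1]])
    dr=R.from_matrix(Rt@T[:3,:3].T).as_rotvec()/np.pi
    dp=(np.array([*P,z])-o['ee_pos'])/.15
    q=o['ee_pos'][:2]-O
    print('t',o['t'],'now saw',(q@ex).round(4),(q@ey).round(4),'z',o['ee_pos'][2].round(4),'dshare',dp.round(3),'rot',dr.round(4),'F',o['contact_force'].round(1),'w',o['gripper_width'].round(4))
if __name__=='__main__':
    a=[float(v) for v in sys.argv[1:]]; delta(a[:2],a[2])
E
python3 d.py -.08 -.23 .2
```

```text
Traceback (most recent call last):
  File "d.py", line 14, in <module>
    a=[float(v) for v in sys.argv[1:]]; delta(a[:2],a[2])
                                        ~~~~~^^^^^^^^^^^^
  File "d.py", line 12, in delta
    print('t',o['t'],'now saw',(q@ex).round(4),(q@ey).round(4),'z',o['ee_pos'][2].round(4),'dshare',dp.round(3),'rot',dr.round(4),'F',o['contact_force'].round(1),'w',o['gripper_width'].round(4))
                                                                                                                                                                      ^^^^^^^^^^^^^^^^^^^^^^^^
AttributeError: 'float' object has no attribute 'round'
```

```bash
sed -i "s/o\['gripper_width'\].round(4)/round(o['gripper_width'],4)/" d.py; python3 d.py -.08 -.23 .2
```

```text
t 9.35 now saw 0.0267 -0.4449 z 0.2586 dshare [-0.628  1.471 -0.39 ] rot [ 0.1667 -0.0081 -0.0129] F [ 0.2 -0.2 -3.3] w 0.0196
```

send_rows:
  increments:
    - {"x": -0.1,"y": 0.1,"z": 0.05,"ax": 0.035,"ay": -0.002,"az": -0.003,"claw": -1}
    - {"x": -0.25,"y": 0.25,"z": 0.05,"ax": 0.07,"ay": -0.004,"az": -0.006,"claw": -1}
    - {"x": -0.4,"y": 0.4,"z": 0.05,"ax": 0.105,"ay": -0.006,"az": -0.009,"claw": -1}
    - {"x": -0.55,"y": 0.55,"z": 0.05,"ax": 0.14,"ay": -0.008,"az": -0.013,"claw": -1}
    - {"x": -0.628,"y": 0.7,"z": 0,"ax": 0.167,"ay": -0.008,"az": -0.013,"claw": -1}
    - {"x": -0.628,"y": 0.9,"z": -0.1,"ax": 0.167,"ay": -0.008,"az": -0.013,"claw": -1}
    - {"x": -0.628,"y": 1,"z": -0.2,"ax": 0.167,"ay": -0.008,"az": -0.013,"claw": -1}
    - {"x": -0.628,"y": 1,"z": -0.2,"ax": 0.167,"ay": -0.008,"az": -0.013,"claw": -1}

```text
t: 10.02
ee_pos: [0.4515, -0.2162, 0.2243]
orientation: [-2.275, -2.152, 0.003]
contact_force: [-1.2, 0.9, -3.3]
gripper_width: 0.0198
```

```bash
python3 d.py -.06 -.23 .1; python3 - <<'E'
from h import *
o=get_obs();T=tcp(o)
p,d=grab_frame('wrist');cv2.imwrite('pics/w10.png',p);np.savez('pics/w10.npz',p=p,d=d,T=T)
W=cloud(p,d,'wrist',T);Q=(W-T[:3,3])@T[:3,:3]
for v in range(0,300,40):
    k=np.where((abs(Q[v,:,2]-.006)<.012)&(abs(Q[v,:,1])<.02)&(Q[v,:,0]>.02))[0]
    if len(k)>5: print(v,k.min(),k.max(),np.median(Q[v,k],0).round(4), Q[v,k,1].min().round(4),Q[v,k,1].max().round(4))
E
```

```text
t 10.0167 now saw -0.0798 -0.297 z 0.2243 dshare [ 0.157  0.438 -0.828] rot [-0.0019 -0.0027 -0.0006] F [-1.2  0.9 -3.3] w 0.0198
0 288 344 [0.1155 0.0003 0.009 ] -0.0096 0.0102
40 289 343 [0.1027 0.0003 0.0086] -0.0094 0.0101
80 289 342 [ 0.0894 -0.      0.0085] -0.0097 0.0099
120 290 341 [0.0753 0.0001 0.0083] -0.0095 0.0099
160 290 341 [0.0605 0.0001 0.0081] -0.0098 0.0101
200 291 340 [0.045  0.0001 0.008 ] -0.0096 0.0099
240 292 339 [0.0285 0.0001 0.0077] -0.0095 0.0097
```

View pics/w10.png

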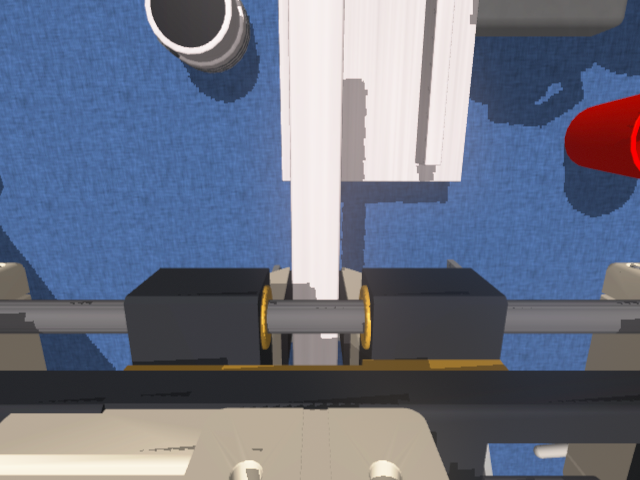

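send_rows:
  increments:
    - {"x": 0.05,"y": 0.15,"z": -0.2,"ax": -0.002,"ay": -0.003,"az": 0,"claw": -1}
    - {"x": 0.1,"y": 0.3,"z": -0.4,"ax": -0.002,"ay": -0.003,"az": 0,"claw": -1}
    - {"x": 0.157,"y": 0.438,"z": -0.6,"ax": -0.002,"ay": -0.003,"az": 0,"claw": -1}
    - {"x": 0.157,"y": 0.438,"z": -0.75,"ax": -0.002,"ay": -0.003,"az": 0,"claw": -1}
    - {"x": 0.157,"y": 0.438,"z": -0.828,"ax": -0.002,"ay": -0.003,"az": 0,"claw": -1}
    - {"x": 0.157,"y": 0.438,"z": -0.828,"ax": -0.002,"ay": -0.003,"az": 0,"claw": -1}

```text
t: 10.57
ee_pos: [0.4733, -0.1534, 0.0984]
orientation: [-2.283, -2.156, 0.006]
contact_force: [-1.0, -0.2, -3.7]
gripper_width: 0.0195
```

```bash
python3 d.py -.016 -.2 .089
```

```text
t 10.5667 now saw -0.0617 -0.233 z 0.0984 dshare [ 0.317  0.202 -0.063] rot [ 0.0004 -0.0012 -0.0001] F [-1.  -0.2 -3.7] w 0.0195
```

send_rows:
  increments:
    - {"x": 0.15,"y": 0,"z": -0.02,"ax": 0,"ay": -0.001,"az": 0,"claw": -1}
    - {"x": 0.28,"y": 0.05,"z": -0.05,"ax": 0,"ay": -0.001,"az": 0,"claw": -1}
    - {"x": 0.305,"y": 0.202,"z": -0.05,"ax": 0,"ay": -0.001,"az": 0,"claw": -1}
    - {"x": 0.305,"y": 0.202,"z": -0.05,"ax": 0,"ay": -0.001,"az": 0,"claw": -1}

```text
t: 10.9
ee_pos: [0.5103, -0.1259, 0.089]
orientation: [-2.281, -2.145, 0.026]
contact_force: [-16.3, -3.5, -3.8]
gripper_width: 0.0192
```

```bash
python3 d.py -.016 -.13 .086;python3 - <<'E'
from h import *
o=get_obs();T=tcp(o)
p,d=grab_frame('wrist');cv2.imwrite('pics/w11.png',p);np.savez('pics/w11.npz',p=p,d=d,T=T)
W=cloud(p,d,'wrist',T)
# gap between bar right edge and fence face at rows
hs=cv2.cvtColor(p,cv2.COLOR_BGR2HSV)
b=.0575;s=np.hypot(1,b);r=(W[...,0]-b*W[...,1])/s
for v in range(0,260,30):
    m=(abs(W[v,:,2]-.085)<.006)
    k=np.where(m)[0]
    if len(k): print(v,k.min(),k.max(), [ (int(u),r[v,u].round(4),W[v,u,2].round(4)) for u in k[::max(1,len(k)//10)]])
E
```

```text
t 10.9 now saw -0.0263 -0.2034 z 0.089 dshare [ 0.097  0.485 -0.02 ] rot [ 0.0012 -0.0061  0.0013] F [-16.3  -3.5  -3.8] w 0.0192
0 289 428 [(289, np.float64(0.508), np.float64(0.0813)), (301, np.float64(0.5121), np.float64(0.0793)), (310, np.float64(0.5152), np.float64(0.0797)), (320, np.float64(0.5187), np.float64(0.0794)), (332, np.float64(0.5229), np.float64(0.0803)), (341, np.float64(0.5261), np.float64(0.0793)), (396, np.float64(0.5443), np.float64(0.0851)), (404, np.float64(0.5471), np.float64(0.0841)), (412, np.float64(0.5496), np.float64(0.085)), (420, np.float64(0.5522), np.float64(0.0853))]
30 289 426 [(289, np.float64(0.5078), np.float64(0.0811)), (298, np.float64(0.5109), np.float64(0.0805)), (306, np.float64(0.5138), np.float64(0.0804)), (314, np.float64(0.5166), np.float64(0.0805)), (325, np.float64(0.5205), np.float64(0.0796)), (336, np.float64(0.5244), np.float64(0.0801)), (389, np.float64(0.5431), np.float64(0.0805)), (397, np.float64(0.5451), np.float64(0.0848)), (405, np.float64(0.548), np.float64(0.0843)), (413, np.float64(0.5505), np.float64(0.085)), (421, np.fl
[... 3071 characters left out ...]
loat64(0.5449), np.float64(0.0853)), (396, np.float64(0.5478), np.float64(0.0862)), (404, np.float64(0.551), np.float64(0.0854)), (412, np.float64(0.554), np.float64(0.0859))]
240 291 412 [(291, np.float64(0.5066), np.float64(0.0795)), (299, np.float64(0.51), np.float64(0.0816)), (307, np.float64(0.5133), np.float64(0.0811)), (315, np.float64(0.5166), np.float64(0.0819)), (323, np.float64(0.5198), np.float64(0.0814)), (331, np.float64(0.5231), np.float64(0.0813)), (339, np.float64(0.5264), np.float64(0.0809)), (387, np.float64(0.545), np.float64(0.086)), (395, np.float64(0.5481), np.float64(0.0859)), (403, np.float64(0.5515), np.float64(0.0847)), (411, np.float64(0.5546), np.float64(0.085))]
```

View pics/w11.png

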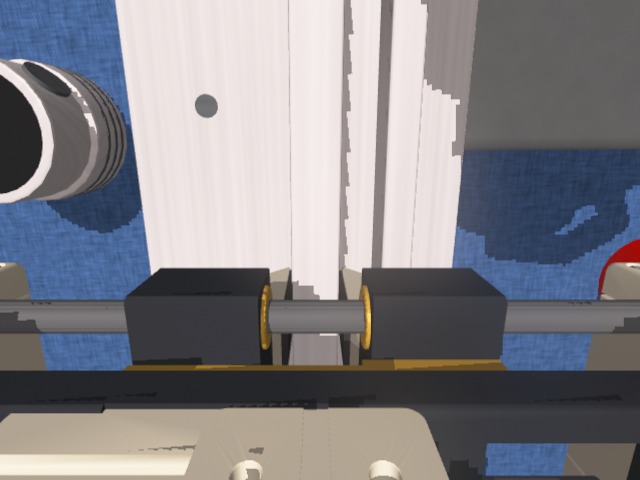

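send_rows:
  increments:
    - {"x": -0.06,"y": 0,"z": 0,"ax": 0.003,"ay": -0.006,"az": 0.001,"claw": -1}
    - {"x": -0.105,"y": 0,"z": 0,"ax": 0.006,"ay": -0.006,"az": 0.001,"claw": -1}
    - {"x": -0.105,"y": 0,"z": -0.015,"ax": 0.006,"ay": -0.006,"az": 0.001,"claw": -1}
    - {"x": -0.105,"y": 0,"z": -0.03,"ax": 0.006,"ay": -0.006,"az": 0.001,"claw": -1}
    - {"x": -0.105,"y": 0,"z": -0.035,"ax": 0.006,"ay": -0.006,"az": 0.001,"claw": -1}
    - {"x": -0.105,"y": 0,"z": -0.035,"ax": 0.006,"ay": -0.006,"az": 0.001,"claw": -1}

```text
t: 11.45
ee_pos: [0.4959, -0.1261, 0.0841]
orientation: [-2.277, -2.15, -0.019]
contact_force: [-0.2, -0.3, -3.7]
gripper_width: 0.0196
```

```bash
python3 d.py -.042 -.2 .0835
```

```text
t 11.45 now saw -0.0407 -0.2044 z 0.0841 dshare [-0.007  0.03  -0.004] rot [-0.0049  0.0007  0.0001] F [-0.2 -0.3 -3.7] w 0.0196
```

send_rows:
  increments:
    - {"x": 0,"y": 0,"z": -0.01,"ax": 0,"ay": 0,"az": 0,"claw": -1}
    - {"x": 0,"y": 0,"z": -0.016,"ax": 0,"ay": 0,"az": 0,"claw": -1}
    - {"x": 0,"y": 0,"z": -0.016,"ax": 0,"ay": 0,"az": 0,"claw": -1}

```text
t: 11.7
ee_pos: [0.4969, -0.126, 0.0828]
orientation: [-2.278, -2.151, -0.02]
contact_force: [-1.8, 0.2, 6.4]
gripper_width: 0.0198
```

Touching the bed (+6 N). Release, then lift.

send_rows:
  increments:
    - {"x": 0,"y": 0,"z": 0,"ax": 0,"ay": 0,"az": 0,"claw": -0.28}
    - {"x": 0,"y": 0,"z": 0,"ax": 0,"ay": 0,"az": 0,"claw": -0.28}
    - {"x": 0,"y": 0,"z": 0,"ax": 0,"ay": 0,"az": 0,"claw": -0.28}
    - {"x": 0,"y": 0,"z": 0.1,"ax": -0.005,"ay": 0,"az": 0,"claw": -0.28}
    - {"x": 0,"y": 0,"z": 0.3,"ax": -0.005,"ay": 0,"az": 0,"claw": -0.28}
    - {"x": -0.2,"y": 0.1,"z": 0.4,"ax": -0.005,"ay": 0,"az": 0,"claw": -1}
    - {"x": -0.4,"y": 0.3,"z": 0.4,"ax": -0.005,"ay": 0,"az": 0,"claw": -1}
    - {"x": -0.4,"y": 0.35,"z": 0.4,"ax": -0.005,"ay": 0,"az": 0,"claw": -1}

```text
t: 12.37
ee_pos: [0.4311, -0.0705, 0.1424]
orientation: [-2.281, -2.158, 0.003]
contact_force: [-1.4, 0.9, -1.0]
gripper_width: 0.0177
```

```bash
python3 d.py -.085 -.152 .09;cat > wb.py <<'E'
from h import *
import sys
n=sys.argv[1]; cam=sys.argv[2] if len(sys.argv)>2 else 'wrist'
o=get_obs();T=tcp(o)
p,d=grab_frame(cam);cv2.imwrite(f'pics/{cam[0]}{n}.png',p);np.savez(f'pics/{cam[0]}{n}.npz',p=p,d=d,T=T)
W=cloud(p,d,cam,T if cam=='wrist' else None)
b=.0575;s=np.hypot(1,b);x=(W[...,0]-b*W[...,1])/s-.543;y=(W[...,1]+b*W[...,0])/s-.107;z=W[...,2]
m=(x>-.1)&(x<.004)&(abs(z-.075)<.004)&(y>-.33)&(y<.2)
k,lab,st,c=cv2.connectedComponentsWithStats(m.astype(np.uint8))
for i in np.argsort(-st[1:,4])[:4]+1:
    if st[i,4]<60: continue
    q=lab==i
    rect=cv2.minAreaRect(np.c_[x[q],y[q]].astype(np.float32)*1000)
    print('top blob',st[i],'x',np.percentile(x[q],[2,50,98]).round(4),'y',np.percentile(y[q],[0,1,99,100]).round(4),'z',np.median(z[q]).round(4))
    for lo in np.arange(-.3,.2,.04):
        kk=q&(y>lo)&(y<lo+.04)
        if kk.sum()>15: print('   y',(lo+.02).round(2),'x',np.percentile(x[kk],[3,97]).round(4))
f=(abs(z-.085)<.003)&(x>-.008)&(x<.02)&(y>-.24)&(y<.1)
print('fence top x',np.percentile(x[f],[3,50,97]).round(4))
E
python3 wb.py 12
```

```text
t 12.3667 now saw -0.1086 -0.1526 z 0.1424 dshare [ 0.157 -0.005 -0.35 ] rot [ 0.     -0.0007 -0.0007] F [-1.4  0.9 -1. ] w 0.0177
top blob [  414     1    63   266 10245] x [-0.0492 -0.0399 -0.0298] y [-0.1577 -0.1548 -0.0193 -0.0174] z 0.0753
   y -0.16 x [-0.0494 -0.0303]
   y -0.12 x [-0.0492 -0.0303]
   y -0.08 x [-0.0491 -0.03  ]
   y -0.04 x [-0.0489 -0.0299]
   y -0.0 x [-0.0487 -0.03  ]
top blob [ 493    0   49  295 2330] x [-0.0004  0.0003  0.0011] y [-0.1727 -0.1704 -0.0184 -0.0165] z 0.0751
   y -0.16 x [-0.0003  0.0009]
   y -0.12 x [-0.0003  0.001 ]
   y -0.08 x [-0.0003  0.0011]
   y -0.04 x [-0.0004  0.001 ]
   y -0.0 x [-0.0003  0.0013]
fence top x [-0.      0.0052  0.0115]
```

View pics/w12.png

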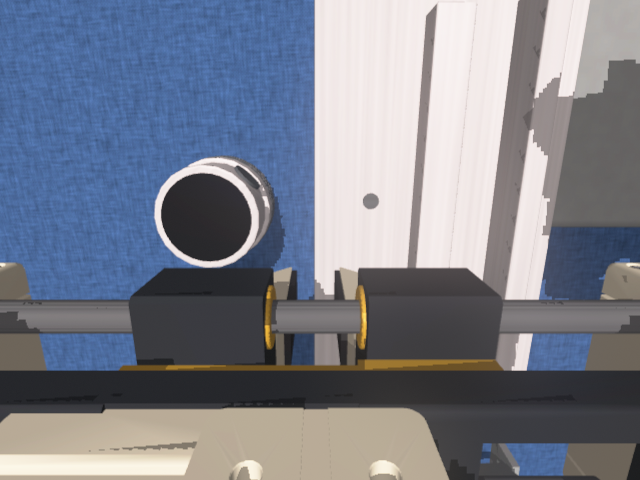

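send_rows:
  increments:
    - {"x": 0,"y": 0,"z": -0.2,"ax": 0,"ay": -0.001,"az": -0.001,"claw": -1}
    - {"x": 0,"y": 0,"z": -0.35,"ax": 0,"ay": -0.001,"az": -0.001,"claw": -1}
    - {"x": 0.1,"y": -0.006,"z": -0.35,"ax": 0,"ay": -0.001,"az": -0.001,"claw": -1}
    - {"x": 0.2,"y": -0.01,"z": -0.35,"ax": 0,"ay": -0.001,"az": -0.001,"claw": -1}
    - {"x": 0.3,"y": -0.015,"z": -0.35,"ax": 0,"ay": -0.001,"az": -0.001,"claw": -1}
    - {"x": 0.37,"y": -0.018,"z": -0.35,"ax": 0,"ay": -0.001,"az": -0.001,"claw": -1}
    - {"x": 0.42,"y": -0.02,"z": -0.35,"ax": 0,"ay": -0.001,"az": -0.001,"claw": -1}
    - {"x": 0.43,"y": -0.02,"z": -0.35,"ax": 0,"ay": -0.001,"az": -0.001,"claw": -1}

```text
t: 13.08
ee_pos: [0.4994, -0.073, 0.0901]
orientation: [2.281, 2.156, 0.005]
contact_force: [-1.8, 0.7, 0.5]
gripper_width: 0.0005
```

```bash
python3 d.py -.039 -.152 .09
```

```text
t 13.0833 now saw -0.0402 -0.1512 z 0.0901 dshare [ 0.008 -0.006 -0.   ] rot [-0.0001  0.0014 -0.0003] F [-1.8  0.7  0.5] w 0.0005
```

Push on in small steps until the force rises.

send_rows:
  increments:
    - {"x": 0.02,"y": -0.001,"z": 0,"ax": 0,"ay": 0.001,"az": 0,"claw": -1}
    - {"x": 0.03,"y": -0.001,"z": 0,"ax": 0,"ay": 0.001,"az": 0,"claw": -1}
    - {"x": 0.03,"y": -0.001,"z": 0,"ax": 0,"ay": 0.001,"az": 0,"claw": -1}

```text
t: 13.33
ee_pos: [0.5036, -0.0732, 0.09]
orientation: [2.283, 2.157, 0.001]
contact_force: [-2.5, 0.2, 0.3]
gripper_width: 0.0003
```

```bash
python3 d.py -.039 -.152 .09; python3 wb.py 13 side
```

```text
t 13.3333 now saw -0.036 -0.1512 z 0.09 dshare [-0.02  -0.004 -0.   ] rot [-0.0001  0.0002 -0.0003] F [-2.5  0.2  0.3] w 0.0003
top blob [313 207  51  41 502] x [-0.0346 -0.013   0.0007] y [-0.1606 -0.1528 -0.017  -0.015 ] z 0.0753
   y -0.16 x [-0.0448  0.0001]
   y -0.12 x [-0.0316  0.0003]
   y -0.08 x [-0.0249  0.0002]
   y -0.04 x [-0.0251  0.0005]
   y -0.0 x [-0.0251 -0.0012]
top blob [310 281  14  15 129] x [-0.0991 -0.09   -0.0782] y [0.0554 0.056  0.0917 0.0927] z 0.0754
   y 0.04 x [-0.0953 -0.0766]
   y 0.08 x [-0.099  -0.0797]
top blob [278 248  28  26  63] x [-0.0025 -0.0006  0.002 ] y [0.0105 0.0107 0.0973 0.0993] z 0.0744
   y 0.04 x [-0.0026  0.0022]
   y 0.08 x [-0.0023  0.0011]
fence top x [-0.0014  0.0044  0.0106]
```

send_rows:
  increments:
    - {"x": 0.015,"y": -0.001,"z": 0,"ax": 0,"ay": 0,"az": 0,"claw": -1}
    - {"x": 0.03,"y": -0.001,"z": 0,"ax": 0,"ay": 0,"az": 0,"claw": -1}
    - {"x": 0.035,"y": -0.001,"z": 0,"ax": 0,"ay": 0,"az": 0,"claw": -1}
    - {"x": 0.035,"y": -0.001,"z": 0,"ax": 0,"ay": 0,"az": 0,"claw": -1}

```text
t: 13.72
ee_pos: [0.5067, -0.0732, 0.0898]
orientation: [-2.282, -2.156, 0.004]
contact_force: [-8.1, -0.2, 6.8]
gripper_width: 0.0004
```

send_rows:
  increments:
    - {"x": -0.1,"y": 0.006,"z": 0,"ax": 0,"ay": 0,"az": 0,"claw": -1}
    - {"x": -0.1,"y": 0,"z": 0.2,"ax": 0,"ay": 0,"az": 0,"claw": -1}
    - {"x": -0.1,"y": -0.25,"z": 0.3,"ax": 0,"ay": 0,"az": 0,"claw": -1}
    - {"x": -0.05,"y": -0.5,"z": 0.3,"ax": 0,"ay": 0,"az": 0,"claw": -1}
    - {"x": 0,"y": -0.75,"z": 0.3,"ax": 0,"ay": 0,"az": 0,"claw": -1}
    - {"x": 0.04,"y": -1,"z": 0.3,"ax": 0,"ay": 0,"az": 0,"claw": -1}
    - {"x": 0.04,"y": -1,"z": 0.3,"ax": 0,"ay": 0,"az": 0,"claw": -1}

```text
t: 14.3
ee_pos: [0.5137, -0.2338, 0.1357]
orientation: [2.291, 2.142, -0.006]
contact_force: [-0.0, -1.3, 0.2]
gripper_width: 0.0005
```

```bash
python3 d.py -.015 -.322 .088; python3 wb.py 14; python3 wb.py 14 side
```

```text
t 14.3 now saw -0.0167 -0.3109 z 0.1357 dshare [ 0.007 -0.074 -0.318] rot [0.0021 0.0002 0.003 ] F [-0.  -1.3  0.2] w 0.0005
top blob [ 307    0   43  222 8716] x [-0.0191 -0.0093  0.0003] y [-0.2869 -0.2854 -0.1796 -0.1784] z 0.0754
   y -0.28 x [-0.019  -0.0002]
   y -0.24 x [-0.0189  0.    ]
   y -0.2 x [-0.0189  0.0002]
   y -0.16 x [-0.0188 -0.0001]
fence top x [0.0006 0.0062 0.0119]
top blob [310 179  80  69 828] x [-0.0215 -0.0109  0.001 ] y [-0.2846 -0.2823 -0.0163 -0.0091] z 0.0755
   y -0.28 x [-0.0203 -0.0009]
   y -0.24 x [-0.0218 -0.0002]
   y -0.2 x [-0.0213  0.    ]
   y -0.16 x [-0.0209  0.001 ]
   y -0.12 x [-0.0209  0.0001]
   y -0.08 x [-0.0212  0.    ]
   y -0.04 x [-0.0215  0.0001]
   y -0.0 x [-0.02    0.0034]
top blob [310 281  14  16 124] x [-0.0996 -0.0896 -0.0778] y [0.0549 0.056  0.0918 0.0929] z 0.0754
   y 0.08 x [-0.0994 -0.0781]
top blob [278 249  28  26  61] x [-0.0019 -0.0004  0.0014] y [0.0116 0.0122 0.0994 0.1   ] z 0.0746
   y 0.04 x [-0.0016  0.0011]
   y 0.08 x [-0.002   0.0014]
fence top x [-0.0018  0.0042  0.0108]
```

View pics/w14.png

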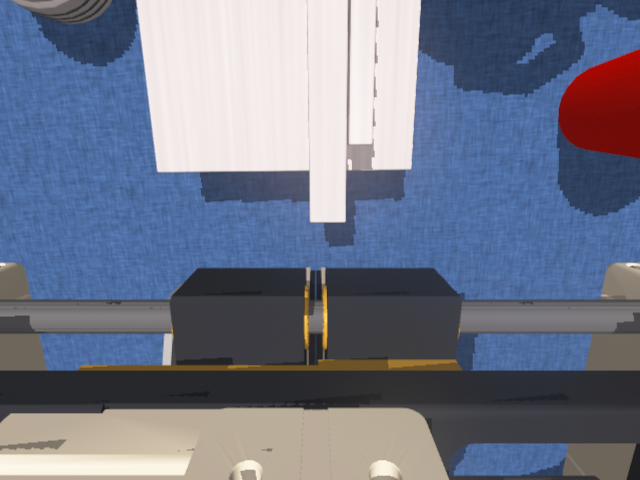

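send_rows:
  increments:
    - {"x": 0.003,"y": -0.055,"z": 0,"ax": 0.002,"ay": 0,"az": 0.003,"claw": -1}
    - {"x": 0.003,"y": -0.055,"z": -0.15,"ax": 0.002,"ay": 0,"az": 0.003,"claw": -1}
    - {"x": 0.003,"y": -0.055,"z": -0.31,"ax": 0.002,"ay": 0,"az": 0.003,"claw": -1}
    - {"x": 0.003,"y": -0.055,"z": -0.31,"ax": 0.002,"ay": 0,"az": 0.003,"claw": -1}
    - {"x": 0.007,"y": 0.02,"z": -0.31,"ax": 0.002,"ay": 0,"az": 0.003,"claw": -1}
    - {"x": 0.012,"y": 0.1,"z": -0.31,"ax": 0.002,"ay": 0,"az": 0.003,"claw": -1}
    - {"x": 0.016,"y": 0.18,"z": -0.31,"ax": 0.002,"ay": 0,"az": 0.003,"claw": -1}
    - {"x": 0.02,"y": 0.25,"z": -0.31,"ax": 0.002,"ay": 0,"az": 0.003,"claw": -1}

```text
t: 15.07
ee_pos: [0.5169, -0.186, 0.0896]
orientation: [-2.273, -2.163, -0.005]
contact_force: [-1.1, -2.1, 1.0]
gripper_width: 0.0005
```

```bash
python3 d.py -.016 -.17 .088; python3 wb.py 15 side
```

```text
t 15.0667 now saw -0.0163 -0.263 z 0.0896 dshare [ 0.037  0.619 -0.011] rot [-0.0017 -0.0001 -0.0025] F [-1.1 -2.1  1. ] w 0.0005
top blob [279 186 107  87 973] x [-0.0241 -0.0115  0.0007] y [-0.2556 -0.2516  0.0835  0.0955] z 0.0754
   y -0.24 x [-0.0264 -0.0011]
   y -0.2 x [-0.0221  0.0009]
   y -0.16 x [-0.0225  0.0004]
   y -0.12 x [-0.0228  0.0007]
   y -0.08 x [-0.0238  0.0005]
   y -0.04 x [-0.0235  0.0003]
   y -0.0 x [-0.0243 -0.0002]
   y 0.04 x [-0.0095  0.0009]
   y 0.08 x [-0.0016  0.0005]
top blob [310 281  14  15 126] x [-0.0996 -0.09   -0.0788] y [0.0546 0.0555 0.0913 0.0933] z 0.0754
   y 0.08 x [-0.0995 -0.0794]
fence top x [-0.0017  0.0043  0.0108]
```

send_rows:
  increments:
    - {"x": -0.006,"y": 0.02,"z": -0.01,"ax": -0.002,"ay": 0,"az": -0.008,"claw": -1}
    - {"x": -0.006,"y": 0.1,"z": -0.01,"ax": -0.002,"ay": 0,"az": -0.008,"claw": -1}
    - {"x": 0,"y": 0.2,"z": -0.01,"ax": -0.002,"ay": 0,"az": -0.008,"claw": -1}
    - {"x": 0.006,"y": 0.3,"z": -0.01,"ax": -0.002,"ay": 0,"az": -0.008,"claw": -1}
    - {"x": 0.012,"y": 0.4,"z": -0.01,"ax": -0.002,"ay": 0,"az": -0.008,"claw": -1}
    - {"x": 0.018,"y": 0.5,"z": -0.01,"ax": -0.002,"ay": 0,"az": -0.008,"claw": -1}
    - {"x": 0.021,"y": 0.55,"z": -0.01,"ax": -0.002,"ay": 0,"az": -0.008,"claw": -1}
    - {"x": 0.021,"y": 0.55,"z": -0.01,"ax": -0.002,"ay": 0,"az": -0.008,"claw": -1}

```text
t: 15.78
ee_pos: [0.5211, -0.0978, 0.0888]
orientation: [-2.296, -2.144, -0.003]
contact_force: [-0.2, 0.7, -0.6]
gripper_width: 0.0003
```

```bash
python3 d.py -.018 -.162 .088; python3 wb.py 16 side; python3 -c "
import cv2
b=cv2.imread('pics/s16.png');cv2.imwrite('pics/B16.png',cv2.resize(b[180:370,200:420],None,fx=3,fy=3,interpolation=cv2.INTER_CUBIC))"
```

```text
t 15.7833 now saw -0.0172 -0.1748 z 0.0888 dshare [-0.001  0.085 -0.005] rot [-0.0006  0.0004  0.0035] F [-0.2  0.7 -0.6] w 0.0003
top blob [278 205  86  78 979] x [-0.0225 -0.0114  0.0005] y [-0.1674 -0.1646  0.1053  0.1086] z 0.0754
   y -0.16 x [-0.0282 -0.0005]
   y -0.12 x [-0.0225  0.0007]
   y -0.08 x [-0.022   0.0006]
   y -0.04 x [-0.0221 -0.    ]
   y -0.0 x [-0.0215  0.0001]
   y 0.04 x [-0.0214 -0.    ]
   y 0.08 x [-0.0213 -0.0001]
   y 0.12 x [-0.0203 -0.0021]
top blob [310 281  14  15 122] x [-0.0991 -0.0889 -0.0786] y [0.0551 0.0561 0.0913 0.0916] z 0.0754
   y 0.08 x [-0.099  -0.0791]
fence top x [-0.0018  0.0042  0.0111]
```

View pics/B16.png

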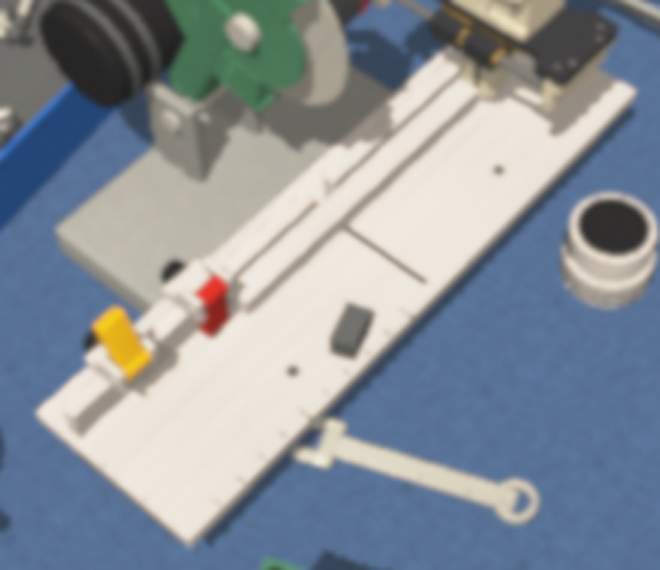

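send_rows:
  increments:
    - {"x": 0.002,"y": 0.03,"z": 0,"ax": 0,"ay": 0,"az": 0,"claw": -1}
    - {"x": 0.003,"y": 0.05,"z": 0,"ax": 0,"ay": 0,"az": 0,"claw": -1}
    - {"x": 0.004,"y": 0.065,"z": 0,"ax": 0,"ay": 0,"az": 0,"claw": -1}
    - {"x": 0.005,"y": 0.075,"z": 0,"ax": 0,"ay": 0,"az": 0,"claw": -1}
    - {"x": 0.005,"y": 0.075,"z": 0,"ax": 0,"ay": 0,"az": 0,"claw": -1}

```text
t: 16.25
ee_pos: [0.5216, -0.0883, 0.0886]
orientation: [-2.298, -2.142, -0.002]
contact_force: [-1.5, -2.6, 1.7]
gripper_width: 0.0009
```

```bash
python3 d.py -.018 -.162 .088; python3 wb.py 17 side|head -12
```

```text
t 16.25 now saw -0.0172 -0.1652 z 0.0886 dshare [-0.004  0.022 -0.004] rot [-0.0003  0.0002  0.004 ] F [-1.5 -2.6  1.7] w 0.0009
top blob [268 208  94  82 997] x [-0.0224 -0.012   0.0006] y [-0.1561 -0.1542  0.1333  0.1419] z 0.0756
   y -0.16 x [-0.0304 -0.0001]
   y -0.12 x [-0.0223  0.0003]
   y -0.08 x [-0.0221  0.0006]
   y -0.04 x [-0.0215  0.0003]
   y -0.0 x [-0.0216  0.0004]
   y 0.04 x [-0.0214  0.0005]
   y 0.08 x [-0.0219  0.0001]
   y 0.12 x [-0.0212 -0.0046]
top blob [310 281  14  16 128] x [-0.0993 -0.0898 -0.0788] y [0.0532 0.0569 0.092  0.0935] z 0.0755
   y 0.08 x [-0.0991 -0.0794]
fence top x [-0.0019  0.0042  0.0107]
```

send_rows:
  increments:
    - {"x": 0.001,"y": 0.015,"z": 0,"ax": 0,"ay": 0,"az": 0,"claw": -1}
    - {"x": 0.002,"y": 0.03,"z": 0,"ax": 0,"ay": 0,"az": 0,"claw": -1}
    - {"x": 0.002,"y": 0.03,"z": 0,"ax": 0,"ay": 0,"az": 0,"claw": -1}

```text
t: 16.55
ee_pos: [0.5218, -0.0854, 0.0886]
orientation: [2.298, 2.14, -0.0]
contact_force: [-0.8, -6.7, 0.8]
gripper_width: 0.0007
```

send_rows:
  increments:
    - {"x": 0.001,"y": 0.015,"z": 0,"ax": 0,"ay": 0,"az": 0,"claw": -1}
    - {"x": 0.001,"y": 0.02,"z": 0,"ax": 0,"ay": 0,"az": 0,"claw": -1}
    - {"x": 0.001,"y": 0.02,"z": 0,"ax": 0,"ay": 0,"az": 0,"claw": -1}

```text
t: 16.8
ee_pos: [0.5217, -0.0853, 0.0886]
orientation: [2.299, 2.136, -0.004]
contact_force: [-0.8, -8.6, 0.4]
gripper_width: 0.0003
```

```bash
python3 d.py -.018 -.162 .088
```

```text
t 16.8 now saw -0.0172 -0.1622 z 0.0886 dshare [-0.005  0.002 -0.004] rot [0.0012 0.0001 0.0051] F [-0.8 -8.6  0.4] w 0.0003
```

send_rows:
  increments:
    - {"x": -0.005,"y": -0.1,"z": 0,"ax": 0,"ay": 0,"az": 0.005,"claw": -1}
    - {"x": -0.01,"y": -0.25,"z": 0.05,"ax": 0,"ay": 0,"az": 0.005,"claw": -1}
    - {"x": -0.1,"y": -0.25,"z": 0.3,"ax": 0,"ay": 0,"az": 0.005,"claw": -1}
    - {"x": -0.35,"y": -0.25,"z": 0.5,"ax": 0,"ay": 0,"az": 0.005,"claw": -1}
    - {"x": -0.6,"y": -0.25,"z": 0.75,"ax": 0,"ay": 0,"az": 0.005,"claw": -1}
    - {"x": -0.85,"y": -0.15,"z": 0.95,"ax": 0,"ay": 0,"az": 0.005,"claw": -1}
    - {"x": -0.85,"y": 0.1,"z": 1,"ax": 0,"ay": 0,"az": 0.005,"claw": -1}
    - {"x": -0.85,"y": 0.3,"z": 1,"ax": 0,"ay": 0,"az": 0.005,"claw": -1}

```text
t: 17.47
ee_pos: [0.3931, -0.041, 0.2411]
orientation: [2.286, 2.145, -0.001]
contact_force: [0.8, 0.6, -0.1]
gripper_width: 0.0005
```

```bash
python3 d.py 0 0 .2; python3 wb.py 18; python3 wb.py 18 side; python3 - <<'E'
from h import *
b=.0575;s=np.hypot(1,b)
z=np.load('pics/s18.npz');p,d=z['p'],z['d']
W=cloud(p,d,'side');hsv=cv2.cvtColor(p,cv2.COLOR_BGR2HSV);H,S,V=[hsv[...,i].astype(int) for i in range(3)]
for nm,m in [('red',((H<8)|(H>172))),('yel',(H>18)&(H<32))]:
    q=W[m&(S>130)&(V>60)&(W[...,1]>.15)&(W[...,1]<.32)&(W[...,0]>.45)&(W[...,0]<.62)]
    r=(q[:,0]-b*q[:,1])/s-.543;t=(q[:,1]+b*q[:,0])/s-.107
    print(nm,'y',np.percentile(t,[1,50,99]).round(4),'x',np.percentile(r,[5,50,95]).round(4),'z',np.percentile(q[:,2],[1,50,99]).round(4))
cv2.imwrite('pics/B18.png',cv2.resize(p[180:370,200:420],None,fx=3,fy=3,interpolation=cv2.INTER_CUBIC))
E
```

```text
t 17.4667 now saw -0.1482 -0.1254 z 0.2411 dshare [ 1.034  0.778 -0.274] rot [0.0018 0.0013 0.0019] F [ 0.8  0.6 -0.1] w 0.0005
top blob [ 459    0   59  299 7659] x [-0.0205 -0.0097  0.0007] y [-0.1989 -0.1806  0.0397  0.0423] z 0.0753
   y -0.2 x [-0.0003  0.0011]
   y -0.16 x [-0.0206  0.0008]
   y -0.12 x [-0.0206  0.0006]
   y -0.08 x [-0.0204  0.0006]
   y -0.04 x [-0.0203  0.0006]
   y -0.0 x [-0.0203  0.0004]
   y 0.04 x [-0.0201  0.0006]
fence top x [-0.      0.0052  0.0116]
top blob [ 253  202  104   96 1014] x [-0.0219 -0.0111  0.0007] y [-0.1765 -0.1581  0.1616  0.1768] z 0.0754
   y -0.16 x [-0.0217  0.0007]
   y -0.12 x [-0.0216  0.0006]
   y -0.08 x [-0.0219  0.    ]
   y -0.04 x [-0.0214  0.0004]
   y -0.0 x [-0.0217  0.0007]
   y 0.04 x [-0.0218  0.0001]
   y 0.08 x [-0.0213 -0.0002]
   y 0.12 x [-0.021  -0.0059]
   y 0.16 x [-0.0104  0.0008]
top blob [310 281  14  15 121] x [-0.0985 -0.0896 -0.0787] y [0.0545 0.0553 0.0921 0.0924] z 0.0753
   y 0.08 x [-0.0984 -0.0791]
fence top x [-0.0017  0.0043  0.0106]
red y [0.1207 0.1325 0.1413] x [-0.0168 -0.0139 -0.0065] z [0.0685 0.1021 0.1117]
yel y [0.1957 0.2071 0.2163] x [-0.0154 -0.0043  0.0091] z [0.1022 0.1263 0.1455]
```

View pics/B18.png

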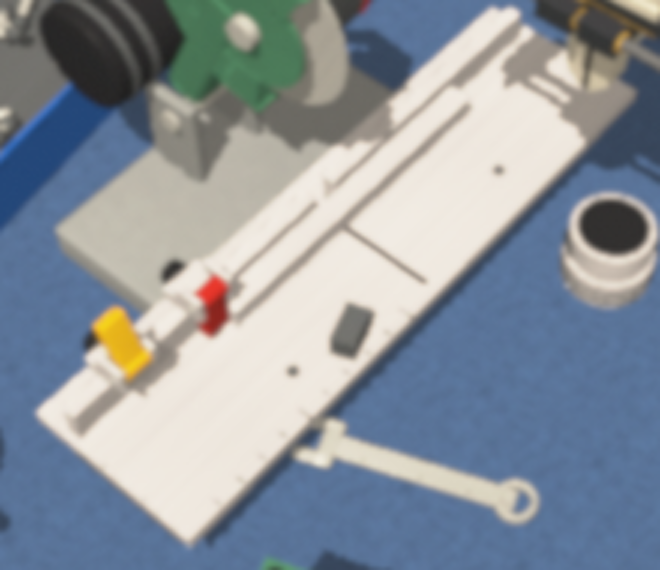

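View pics/w18.png

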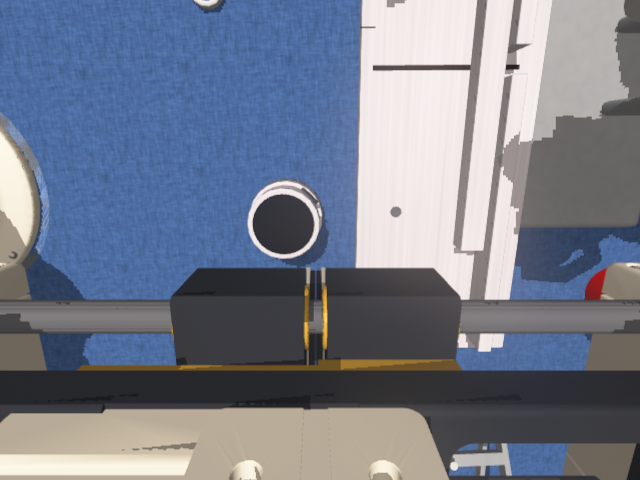

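send_rows:
  increments:
    - {"x": -0.02,"y": 0.25,"z": 0.1,"ax": 0,"ay": 0,"az": 0,"claw": -1}
    - {"x": -0.02,"y": 0.5,"z": 0.1,"ax": 0,"ay": 0,"az": 0,"claw": -1}
    - {"x": -0.02,"y": 0.75,"z": 0.1,"ax": 0,"ay": 0,"az": 0,"claw": -1}
    - {"x": -0.02,"y": 1,"z": 0.1,"ax": 0,"ay": 0,"az": 0,"claw": -1}
    - {"x": -0.02,"y": 1,"z": 0.1,"ax": 0,"ay": 0,"az": 0,"claw": -1}

```text
t: 17.98
ee_pos: [0.3912, 0.1231, 0.256]
orientation: [2.263, 2.174, 0.009]
contact_force: [1.1, -0.2, -0.6]
gripper_width: 0.0002
```

```bash
python3 wb.py 19; python3 - <<'E'
from h import *
p=cv2.imread('pics/w19.png');cv2.imwrite('pics/w19c.png',cv2.resize(p[60:280,400:620],None,fx=2.7,fy=2.7,interpolation=cv2.INTER_CUBIC))
z=np.load('pics/w19.npz');W=cloud(z['p'],z['d'],'wrist',z['T'])
b=.0575;s=np.hypot(1,b);x=(W[...,0]-b*W[...,1])/s-.543;y=(W[...,1]+b*W[...,0])/s-.107
hsv=cv2.cvtColor(p,cv2.COLOR_BGR2HSV);H,S,V=[hsv[...,i].astype(int) for i in range(3)]
m=((H<8)|(H>172))&(S>130)&(y>.1)&(y<.16)&(W[...,2]<.1)
print('flag front/side pts y',np.percentile(y[m],[1,5,50,99]).round(4),'x',np.percentile(x[m],[2,50]).round(4),'n',m.sum())
m2=((H<8)|(H>172))&(S>130)&(y>.1)&(y<.16)&(W[...,2]>.1)
print('flag top y',np.percentile(y[m2],[1,50,99]).round(4))
k=(S<90)&(abs(W[...,2]-.075)<.003)&(x>-.019)&(x<-.003)&(y>0)&(y<.14)
print('bar top y max',np.percentile(y[k],[90,99,100]).round(4))
E
```

```text
top blob [ 458  102   48  197 4494] x [-0.0203 -0.0106  0.0005] y [-0.0362 -0.0341  0.1321  0.14  ] z 0.0753
   y -0.04 x [-0.0204  0.0004]
   y -0.0 x [-0.0204  0.0004]
   y 0.04 x [-0.0202  0.0005]
   y 0.08 x [-0.02    0.0004]
   y 0.12 x [-0.02    0.0002]
top blob [382 160  30  45 893] x [-0.099  -0.0889 -0.0768] y [0.0534 0.0545 0.0901 0.0917] z 0.0752
   y 0.04 x [-0.0939 -0.0763]
   y 0.08 x [-0.0989 -0.0776]
top blob [456 333  22  37 634] x [-0.0157 -0.0065  0.0005] y [-0.1135 -0.1126 -0.0728 -0.0719] z 0.0754
   y -0.12 x [-0.0143  0.0004]
   y -0.08 x [-0.0156  0.0004]
top blob [508  35  13  56 262] x [-0.0006  0.0001  0.0009] y [0.1501 0.1506 0.1906 0.1914] z 0.075
   y 0.16 x [-0.0006  0.0009]
   y 0.2 x [-0.0005  0.0007]
fence top x [-0.0002  0.0051  0.0114]
flag front/side pts y [0.1182 0.1199 0.1291 0.1388] x [-0.0154 -0.0138] n 515
flag top y [0.1183 0.1292 0.1396]
bar top y max [0.1064 0.117  0.1395]
```

View pics/w19c.png

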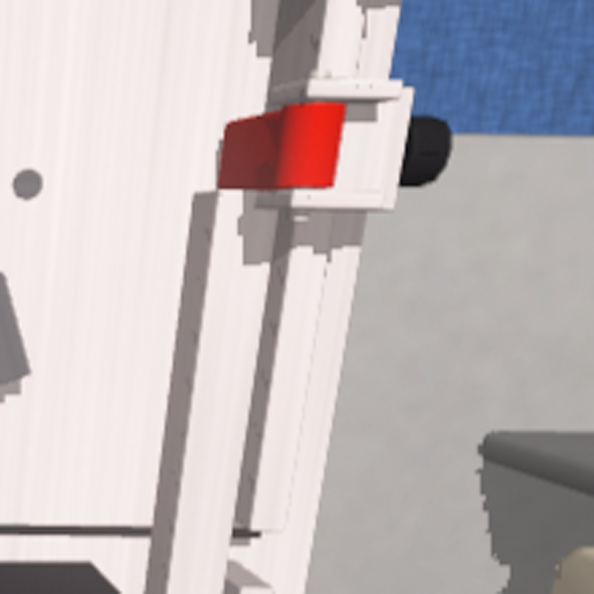

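```bash
python3 -c "
from workcell import *
o=get_obs();print(o['t'],o['contact_force']);print(hand_in())"
```

```text
18.0333 [-0.6569657  -0.48800564 -0.28529691]
the job is handed in; nothing more can be done
None
```

I flipped the red stop fully down with the closed fingertips and took the aluminium bar from the rack. I laid it on the bed, pressed it to the fence, then slid it under the blade by its right end until it stopped at the red flag. The job was handed in at about 18 s of the 72 s allowed; no verdict came back.

**Last checks:**
- **Red flag:** its front face measured vertical, so I read it as fully down.
- **Yellow flag:** still up.
- **Bar at the fence:** its top is about 20 mm above the bed. It lies parallel to the fence, from −20 mm to 0 in the saw's x.
- **Bar at the stop:** its left end is at y ≈ 117–118 mm and the flag's side at 118 mm, so they touch within measurement error. The final push met 8.6 N without the bar moving further.
- **Robot:** clear of everything at hand-in, as far as I could see.

**What disagreed or went differently:**
- **Fence position:** the side and scene cameras put the fence face up to 5 mm apart. I used the wrist view and contact forces to settle it.
- **First approach to the fence:** a finger met the fence with 16 N while I was bringing the gripped bar in. I laid the bar about 30 mm out from the fence and pushed it in instead.
- **Other bars and bystanders:** I didn't measure their positions at the end. The views I took showed no sign that any had moved.

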